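# Reload the leaning roll stand

## Task

Reload the desk's roll stand: thread the three rolls of paper tape down its leaning square spindle, one after another, the large roll first, then the middle one, then the small one. Turn each roll so that its square bore fits the spindle and lower it gently until it sits fully home on the flange or on the roll below, holding it until it is there rather than letting it drop. Leave the binder clips and the eraser beside the rolls where they are.

Things in the scene. Friction and masses are not known exactly. Their poses are not given: they have to be found in the camera images.
- stand: Dark wooden wedge that carries the spindle and does not move: foot 110 x 100 mm, 10 mm high in front, 74 mm at the back. Origin: centre of its underside on the desk; its x axis points from its low front to its high back, roughly away from the robot.
- spindle: Aluminium spindle, 22 mm square, fixed on the wedge. Origin: centre of the top face of its round flange (48 mm across), the first roll's seat, about 52 mm above the desk. z runs along the spindle to its tip and leans 30 degrees from vertical toward the stand's front; x and y are square to its flat sides. Straight for 60 mm from the origin, then tapers to 14 mm square over 10 mm.
- spindle_tip (a point): Centre of the spindle's tapered tip, 70 mm from the flange along the spindle; axes as the spindle's. It stands 40 mm out of the large roll when that is home, so a gripper needs that much room between its fingers.
- large_roll_center (a point): Large roll of paper tape: white, 68 mm across, 30 mm high, standing on an end face, 0.1 to 0.18 kg. This point is its centre, 15 mm above its underside. z runs along its 25 mm square bore, x and y square to the bore's sides: it fits the spindle any of the four ways round, either end first. The larger binder clip stands a few millimetres beside it, so fingers fit only on its other sides.
- middle_roll_center (a point): Middle roll of paper tape: white, 60 mm across, 18 mm high, standing on an end face, 0.05 to 0.1 kg. This point is its centre, 9 mm above its underside. z runs along its 25 mm square bore, x and y square to the bore's sides: it fits the spindle any of the four ways round, either end first. The eraser stands a few millimetres beside it, so fingers fit only on its other sides.
- small_roll_center (a point): Small roll of paper tape: white, 50 mm across, 18 mm high, standing on an end face, 0.04 to 0.07 kg. This point is its centre, 9 mm above its underside. z runs along its 25 mm square bore, x and y square to the bore's sides: it fits the spindle any of the four ways round, either end first. The smaller binder clip stands a few millimetres beside it, so fingers fit only on its other sides.
- large_home (a point): Point on the spindle's axis, 15 mm from the flange face, where the centre of the large roll lies when it is fully home (with those before it in place); axes as the spindle's.
- middle_home (a point): Point on the spindle's axis, 39 mm from the flange face, where the centre of the middle roll lies when it is fully home (with those before it in place); axes as the spindle's.
- small_home (a point): Point on the spindle's axis, 57 mm from the flange face, where the centre of the small roll lies when it is fully home (with those before it in place); axes as the spindle's.
- big_clip: Larger black binder clip, wire arms up, 38 x 28 mm, 50 mm high; loose, stands beside the large roll and is to be left alone. Origin: centre of its underside; x and y along its two widths, z up.
- eraser: Blue and white eraser lying flat, 21 x 45 mm, 12 mm high; loose, stands beside the middle roll and is to be left alone. Origin: centre of its underside; x and y along its two widths, z up.
- little_clip: Smaller black binder clip, wire arms up, 32 x 24 mm, 41 mm high; loose, stands beside the small roll and is to be left alone. Origin: centre of its underside; x and y along its two widths, z up.

How it is judged (in metres and radians):
On the way, in this order (a step that is already met when the one before it is completed fails the run):
1. the large roll is threaded fully home (distance between large_roll_center and large_home below 0.005 m and angle between the z axis of large_roll_center and the z axis of spindle, either way round below 0.08 rad), for 0.2 s.
2. the middle roll is threaded fully home, the earlier ones still home (all of step 1 and distance between middle_roll_center and middle_home below 0.005 m and angle between the z axis of middle_roll_center and the z axis of spindle, either way round below 0.08 rad), for 0.2 s.
3. the small roll is threaded fully home, the earlier ones still home (all of step 2 and distance between small_roll_center and small_home below 0.005 m and angle between the z axis of small_roll_center and the z axis of spindle, either way round below 0.08 rad), for 0.2 s.
At the end, for the whole second after the job is handed in: All three rolls rest on the spindle in the order large, middle, small from the flange up, each centre within 5 mm of its home point and each bore within 0.08 rad of the spindle's direction, at rest (under 0.02 m/s) (all of step 3 and linear speed of each of large_roll, middle_roll, small_roll below 0.02 m/s); the robot touches nothing.
It fails at once if one of the binder clips or the eraser is pushed more than 25 mm or tipped over ((distance of big_clip from where it was at the start of the episode above 0.025 m or angle between big_clip's own z axis and vertical above 0.5 rad) or (distance of eraser from where it was at the start of the episode above 0.025 m or angle between eraser's own z axis and vertical above 0.5 rad) or (distance of little_clip from where it was at the start of the episode above 0.025 m or angle between little_clip's own z axis and vertical above 0.5 rad)).
It fails at once if the large roll is let drop down the spindle (faster than 0.3 m/s along it) (z of large_roll_center in the frame of spindle between 0 and 0.07 m and x of large_roll_center in the frame of spindle between -0.006 and 0.006 m and y of large_roll_center in the frame of spindle between -0.006 and 0.006 m and linear speed of large_roll above 0.3 m/s).
It fails at once if the middle roll is let drop down the spindle (faster than 0.3 m/s along it) (z of middle_roll_center in the frame of spindle between 0 and 0.07 m and x of middle_roll_center in the frame of spindle between -0.006 and 0.006 m and y of middle_roll_center in the frame of spindle between -0.006 and 0.006 m and linear speed of middle_roll above 0.3 m/s).
It fails at once if the small roll is let drop down the spindle (faster than 0.3 m/s along it) (z of small_roll_center in the frame of spindle between 0 and 0.07 m and x of small_roll_center in the frame of spindle between -0.006 and 0.006 m and y of small_roll_center in the frame of spindle between -0.006 and 0.006 m and linear speed of small_roll above 0.3 m/s).
It also fails if it takes over 72 s, if anything falls off the work surface, if the arm or the gripper's body presses on something with over 40 N, if the wrist force passes 120 N, or if a joint passes its speed limit or range.

## Robot

A 6-joint arm with a two-finger parallel gripper is mounted at the origin on the work surface; the furniture and walls round the work are solid. World frame = base frame: x ahead of the robot, y to its left, z up, the work surface at z = 0. Lengths are in mm, angles in degrees, forces in N, time in s.
With the tool pointing down it reaches from about 300 to 850 mm from the base axis. Payload 5.4 kg.
Tool frame: the origin (TCP) lies at the very end of the fingers, on their centre line; the grasp point (between the pads) lies 19 mm behind it; y points along the fingers, z is the direction in which the jaws open and shut, and the axes are right-handed (so a half turn about y gives the same grasp; the last joint's range is limited). The gripper opens to 85 mm and grips with 20 to 120 N. Pads are 22 mm wide; open, the fingers measure 114 mm over their backs; the gripper's body (76 mm by 85 mm) begins 54 mm behind the grasp point. The pads swing forward as they close: fully open they stand 13 mm farther back than shut.
Start: joints at [64.452, 9.076, 91.501, -0, 79.423, -12.038], TCP at [134.343, 559.069, 231.299] pointing down, gripper open.
Joint ranges: [-166.64, 166.64], [-54.1, 131.32], [10.49, 154.53], [-73.88, 253.88], [9.74, 151.15], [-171.62, 171.62]. Speed limits (degrees/s): [147.25, 147.25, 180, 180, 180, 180].

## Interface

Orientations are given as [roll, pitch, yaw] about the fixed x, y, z axes, in that order (R = Rz(yaw) Ry(pitch) Rx(roll)).
In Python, from plant import r, readout, optics, order gives the robot as it stands. Calls block until the motion is done:
- r.reach(position, orientation): joint-space move of the TCP to a pose.
- r.servo_line(position, rot=None, velocity=150, stop_force=None): straight line of the TCP; rot=None keeps the orientation; velocity is the mean speed in mm/s. With stop_force (N) it stops when the force on the tool has changed by that much, and returns True; else False.
- r.movej(angles): joint-space move.
- r.grip(opening): opening from 0.0 (shut) to 1.0 (fully open); the grip force is fixed at half the most; returns when the fingers have stopped.
- r.dwell(seconds).
- r.solve_ik(position, orientation): joint angles nearest the present ones, or None.
- readout.get_state(): the state.
- optics.capture(name): name is "scene" or "top" or "wrist"; returns the picture (384x512x3 uint8, red, green, blue); there is no depth.
- optics.calibration(name): a dict with "vfov" (degrees; the focal length in pixels is half the picture's height over the tangent of half this angle, whatever the lens; pixels are square), "cx", "cy" (the principal point, pixels), "origin" and "attitude" of the camera in the world; the wrist camera has in their place "T_tool_cam" (4x4, takes a point from camera to tool coordinates, whose origin is the TCP and whose axes are the tool frame's). Camera axes: x right, y down, z forward; pixel columns grow to the right and rows downward; lengths in mm; the calibration is good to about 2 mm. A picture is of the moment at which its call begins: read the wrist's pose just before it. calibration takes no time and is no camera call.
A pose or a line that the arm cannot do raises r.Unreachable and nothing moves.
- order.close_job(): hands the job in, once; it reports no verdict.
Trained networks look in the newest picture that a camera, given by its name, has taken for a name from the list of things; names that differ only in an ending like _2 or _b are one class to them, and where a whole thing is asked for, a point or a joint stands for the part that bears it (a point fixed in the world has none). Each returns a list of dicts, best first, with "p" (0 to 1); they miss things now and then, are a little off and sometimes report something else, mostly with a low value. They report only what shows in the picture. A call takes as long as a camera call.
- optics.masks_of(camera, target): "region" (384x512 bool, what is visible of it).
- optics.place_of(camera, target): "location" ([x, y, z] in mm, in world coordinates, good to about 4 mm: a listed point, or the origin of a listed thing).
The state is a dict: "time": time; "qpos": joint angles; "qvel": joint speeds; "effort": joint torques, N m; "ee_pos": TCP position; "orientation": TCP orientation; "ft_force": force on the tool from outside, world axes, zero at the start; "moment": the same for the moment, N m; "grip_width": opening from 0.0 (shut) to 1.0 (fully open).
Only numpy, scipy, OpenCV 4.12 (cv2) and the standard library are available. Lean on these libraries where they do the work, as an engineer would, in place of code of your own. Each camera call takes 0.05 s, during which the arm holds its last target.

## Working session

There is one attempt and no reset: what is moved stays moved. The work goes in short steps, each a Python script; the robot and the scene stay as the last script left them, time stands still between calls to the robot, and variables do not carry over. Pictures are saved under pics/ and viewed, and the job is handed in when it is done.

```bash
ls; mkdir -p pics; cat > h.py <<'E'
import numpy as np, cv2
from plant import r, readout, optics, order
from scipy.spatial.transform import Rotation as R
def save(name,fn,scale=1.5):
    im=optics.capture(name); cv2.imwrite('pics/'+fn,cv2.resize(im[:,:,::-1],None,fx=scale,fy=scale)); return im
E
python3 - <<'E'
from h import *
s=readout.get_state(); print(s)
for c in ['scene','top','wrist']:
    save(c,c+'0.png'); print(c,optics.calibration(c))
things=['stand','spindle','spindle_tip','large_roll_center','middle_roll_center','small_roll_center','large_home','big_clip','eraser','little_clip']
for c in ['scene','top']:
    for t in things:
        print(c,t,[(np.round(d['location'],1).tolist(),round(d['p'],2)) for d in optics.place_of(c,t)][:3])
print(readout.get_state()['time'])
E
```

```text
pics
{'time': 0.0, 'qpos': array([ 6.44520419e+01,  9.11432976e+00,  9.15730689e+01, -1.87590107e-03,
        7.94225876e+01, -1.20398202e+01]), 'qvel': array([ 0.04764579,  0.02470869,  0.04973985, -0.00531918, -0.09061265,
        0.08763838]), 'effort': array([ 5.06304536e-05, -3.96008670e+01, -3.31425369e+01, -2.32549655e-04,
        8.56480590e-03, -8.29140447e-06]), 'ee_pos': array([134.09239636, 558.52163204, 230.29260298]), 'orientation': array([-9.01079514e+01,  2.11393629e-02, -1.35078116e+01]), 'ft_force': array([-0.86575981,  0.09980818, -0.74778746]), 'moment': array([0.00253749, 0.05046787, 0.03685272]), 'grip_width': 1.0004837652357008}
scene {'vfov': 50.14284031237059, 'cx': 253.28857469804143, 'cy': 184.57522637175666, 'origin': array([-562.52570879, -634.38113047,  935.53315078]), 'attitude': array([-124.20029424,   -0.13079863,  -60.88729174])}
top {'vfov': 56.484729494433935, 'cx': 251.91579176727808, 'cy': 194.68783597680672, 'origin': array([ 318.07971172,  -58.43637404, 1083.32347626]), 'attitude': array([-1.69137455e+02, -1.37592804e-01, -8.93388490e+01])}
wri
[... 871 characters left out ...]
scene big_clip [([400.5, -134.8, 0.5], 0.58)]
scene eraser [([602.6, -414.5, -2.5], 0.37)]
scene little_clip [([460.4, 228.0, 1.9], 0.59), ([561.1, 54.4, 102.5], 0.5)]
top stand [([559.2, 49.8, 105.4], 0.19)]
top spindle [([586.0, 57.6, 50.8], 0.67)]
top spindle_tip [([549.8, 52.8, 113.5], 0.76), ([575.5, 51.8, 63.9], 0.46), ([565.2, 55.9, 81.6], 0.18)]
top large_roll_center [([441.4, -172.7, 14.0], 0.58)]
top middle_roll_center [([554.2, -394.5, 6.0], 0.6)]
top small_roll_center [([491.7, 260.3, 9.9], 0.57)]
top large_home [([574.9, 54.6, 64.4], 0.57)]
top big_clip [([406.5, -130.0, -1.7], 0.44), ([551.9, -392.6, 7.4], 0.26)]
top eraser [([604.4, -413.8, 0.2], 0.55)]
top little_clip []
1.15
```

View pics/scene0.png

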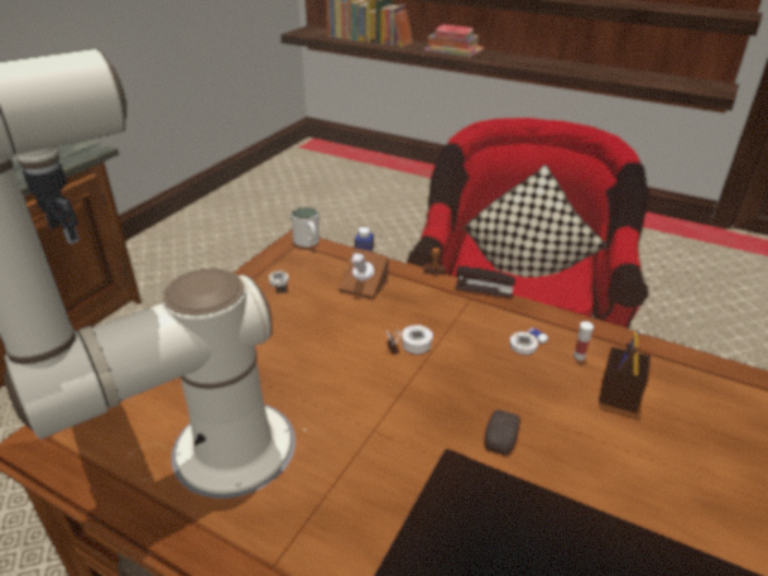

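View pics/top0.png

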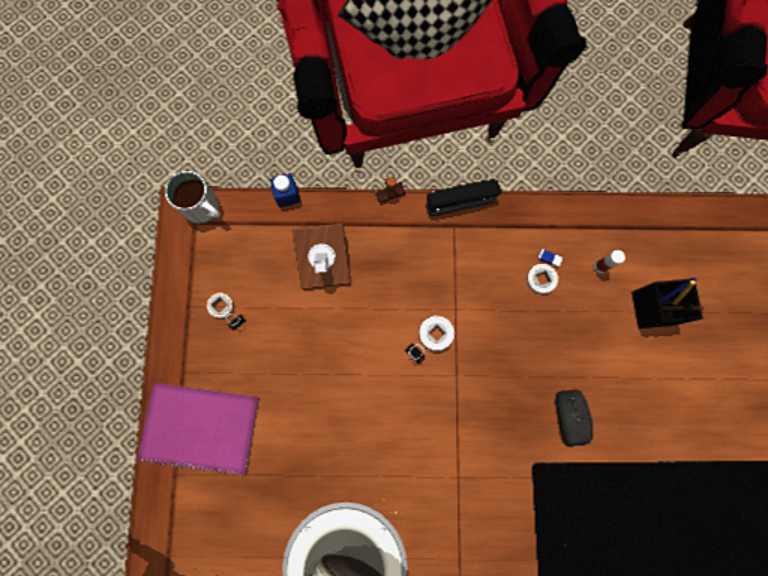

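View pics/wrist0.png

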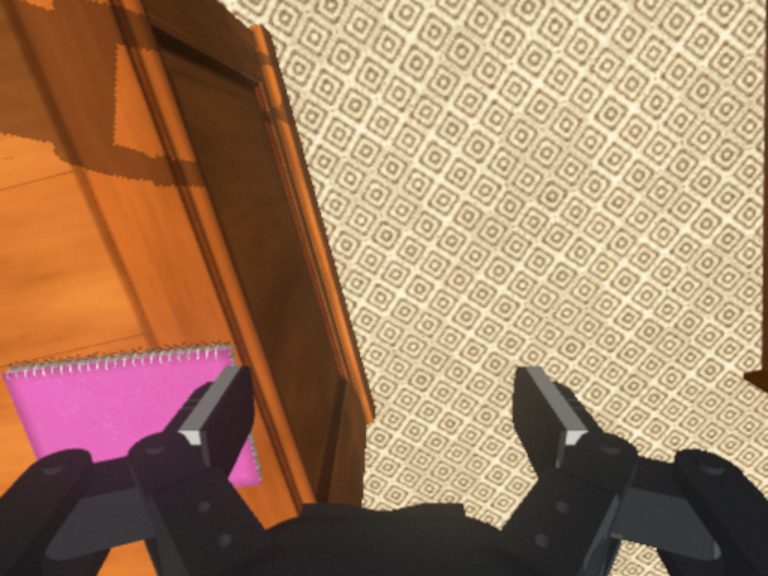

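The top view gives the rolls at about (437,334), (543,278) and (220,305) and the stand at (322,257), which agrees with the networks. Next I check reachability for the poses along the spindle.

```bash
cat >> h.py <<'E'
def tool_rot(approach, roll_deg, ref=None):
    """tool y=approach; tool x = reference rotated about approach by roll. ref default: world +x-ish horizontal-projected"""
    y=np.array(approach,float); y/=np.linalg.norm(y)
    ref=np.array([1.,0,0]) if ref is None else np.array(ref,float)
    x=ref-ref.dot(y)*y; x/=np.linalg.norm(x); z=np.cross(x,y)
    M=np.column_stack([x,y,z])
    return R.from_rotvec(y*np.radians(roll_deg)).as_matrix()@M
def rpy(M): return R.from_matrix(M).as_euler('xyz',degrees=True)
E
python3 - <<'E'
from h import *
for az in (5,):
  a=np.radians(az); sz=np.array([-.5*np.cos(a),-.5*np.sin(a),.866])
  tip=np.array([551,52,113.]); 
  for roll in range(-180,180,30):
    M=tool_rot(-sz,roll); 
    out=[]
    for h in (-70,0,80,130):
        q=r.solve_ik(tip+sz*h,rpy(M)); out.append(None if q is None else np.round(q).astype(int).tolist())
    print(roll,rpy(M).round(),out)
for n,p in dict(L=(441,-175),M=(557,-394),S=(492,262)).items():
  for yaw in range(-180,180,30):
    o=[-90,0,yaw]; print(n,yaw,[None if (q:=r.solve_ik([*p,h],o)) is None else np.round(q).astype(int).tolist() for h in (3,120)])
E
```

```text
-180 [-93.  30. 178.] [[-10, 7, 122, 20, 23, 64], [-12, -6, 127, 16, 32, 67], [-14, -21, 129, 14, 43, 69], [-15, -29, 130, 13, 51, 70]]
-150 [-109.   24.  145.] [[-10, 7, 122, 20, 23, 94], [-12, -6, 127, 16, 32, 97], [-14, -21, 129, 14, 43, 99], [-15, -29, 130, 13, 51, 100]]
-120 [-118.   12.  116.] [[-10, 7, 122, 20, 23, 124], [-12, -6, 127, 16, 32, 127], [-14, -21, 129, 14, 43, 129], [-15, -29, 130, 13, 51, 130]]
-90 [-120.   -3.   90.] [[-10, 7, 122, 20, 23, 154], [-12, -6, 127, 16, 32, 157], [-14, -21, 129, 14, 43, 159], [-15, -29, 130, 13, 51, 160]]
-60 [-115.  -17.   63.] [None, None, [-14, -21, 129, 14, 43, -171], [-15, -29, 130, 13, 51, -170]]
-30 [-103.  -27.   32.] [[-10, 7, 122, 20, 23, -146], [-12, -6, 127, 16, 32, -143], [-14, -21, 129, 14, 43, -141], [-15, -29, 130, 13, 51, -140]]
0 [-87. -30.  -2.] [[-10, 7, 122, 20, 23, -116], [-12, -6, 127, 16, 32, -113], [-14, -21, 129, 14, 43, -111], [-15, -29, 130, 13, 51, -110]]
30 [-71. -24. -35.] [[-10, 7, 122, 20, 23, -86], [-12, -6, 127, 16, 32, -83], [-14, -21, 129, 14, 43, -81], [-15, -29, 130, 13, 51, -80]]
60 [-62. -12. -
[... 1988 characters left out ...]
106], [16, 13, 100, 0, 67, 106]]
S -150 [[16, 23, 103, 0, 54, 76], [16, 13, 100, 0, 67, 76]]
S -120 [[16, 23, 103, 0, 54, 46], [16, 13, 100, 0, 67, 46]]
S -90 [[16, 23, 103, 0, 54, 16], [16, 13, 100, 0, 67, 16]]
S -60 [[16, 23, 103, 0, 54, -14], [16, 13, 100, 0, 67, -14]]
S -30 [[16, 23, 103, 0, 54, -44], [16, 13, 100, 0, 67, -44]]
S 0 [[16, 23, 103, 0, 54, -74], [16, 13, 100, 0, 67, -74]]
S 30 [[16, 23, 103, 0, 54, -104], [16, 13, 100, 0, 67, -104]]
S 60 [[16, 23, 103, 0, 54, -134], [16, 13, 100, 0, 67, -134]]
S 90 [[16, 23, 103, 0, 54, -164], [16, 13, 100, 0, 67, -164]]
S 120 [[16, 23, 103, 0, 54, 166], [16, 13, 100, 0, 67, 166]]
S 150 [[16, 23, 103, 0, 54, 136], [16, 13, 100, 0, 67, 136]]
```

```bash
cat >> h.py <<'E'
import pickle
def cam_pose():
    s=readout.get_state(); Mt=np.eye(4); Mt[:3,:3]=R.from_euler('xyz',s['orientation'],degrees=True).as_matrix(); Mt[:3,3]=s['ee_pos']
    return Mt@optics.calibration('wrist')['T_tool_cam']
def wshot(tag):
    T=cam_pose(); im=save('wrist',tag+'.png'); pickle.dump((T,im),open(tag+'.pkl','wb')); return T,im
_c=None
def K():
    c=optics.calibration('wrist'); f=192/np.tan(np.radians(c['vfov']/2)); return np.array([[f,0,c['cx']],[0,f,c['cy']],[0,0,1]])
def proj(T,P):
    P=np.atleast_2d(P); Q=(P-T[:3,3])@T[:3,:3]; k=K(); return np.column_stack([k[0,0]*Q[:,0]/Q[:,2]+k[0,2],k[1,1]*Q[:,1]/Q[:,2]+k[1,2]])
E
python3 - <<'E'
from h import *
a=np.radians(6); sz=np.array([-.5*np.cos(a),-.5*np.sin(a),.866]); tip=np.array([551,52,113.])
for i,roll in enumerate((130,50)):
    M=tool_rot(-sz,roll); r.reach(tip+sz*90,rpy(M)); r.dwell(.3)
    wshot('sp%d'%i)
    for t in ['spindle','spindle_tip','large_home','stand']:
        print(t,[(np.round(d['location'],1).tolist(),round(d['p'],2)) for d in optics.place_of('wrist',t)][:2])
print(readout.get_state()['time'])
E
```

```text
spindle [([587.5, 59.7, 53.1], 0.9)]
spindle_tip [([546.4, 49.9, 113.3], 0.57)]
large_home [([577.7, 56.3, 63.6], 0.82)]
stand [([590.0, 62.3, -3.3], 0.73), ([585.6, 57.4, 52.7], 0.4)]
spindle []
spindle_tip [([545.8, 50.9, 110.2], 0.67)]
large_home [([576.9, 54.2, 63.2], 0.87)]
stand [([588.2, 60.2, -0.1], 0.71)]
5.7583
```

View pics/sp0.png

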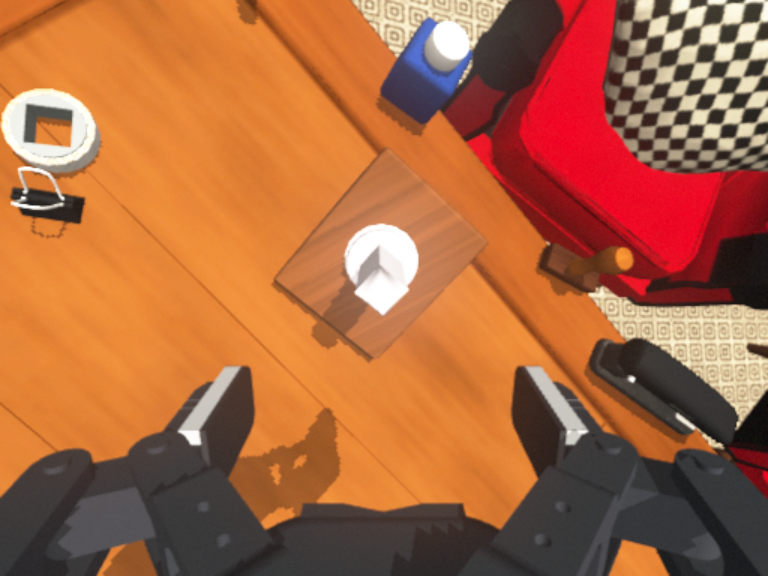

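View pics/sp1.png

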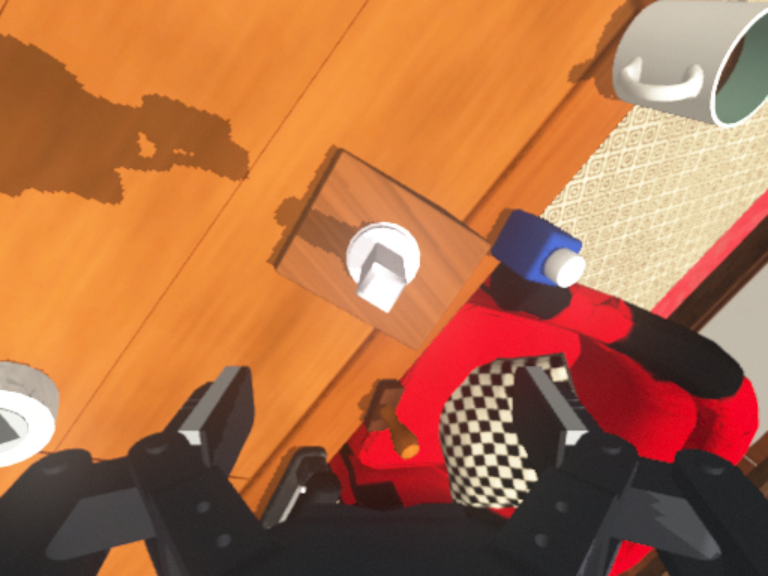

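```bash
python3 - <<'E'
from h import *
for i in (0,1):
    T,im=pickle.load(open('sp%d.pkl'%i,'rb'))
    c=im[130:220,215:295][:,:,::-1]; cv2.imwrite('pics/spz%d.png'%i,cv2.resize(c,None,fx=6.5,fy=6.5,interpolation=cv2.INTER_CUBIC))
E
```

```text
(no output)
```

View pics/spz0.png

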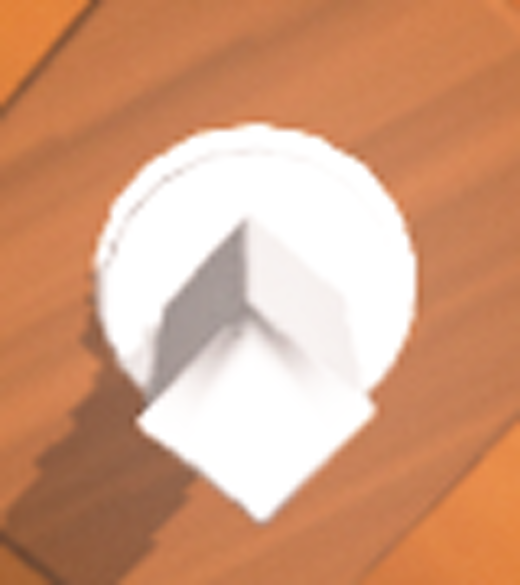

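View pics/spz1.png

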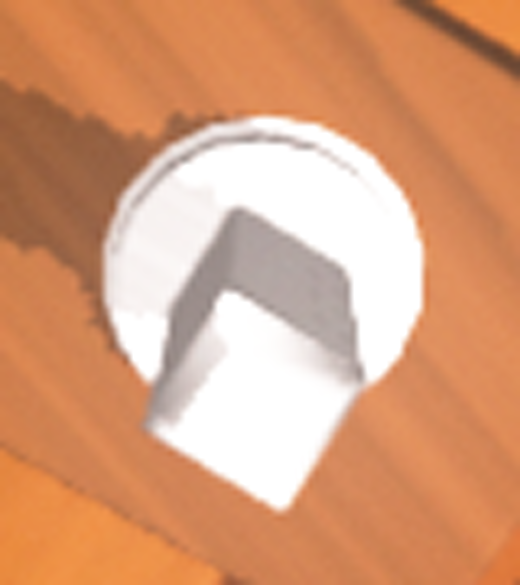

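```bash
cat > spfit.py <<'E'
from h import *
from scipy.optimize import least_squares
Ts=[pickle.load(open('sp%d.pkl'%i,'rb')) for i in (0,1)]
# order: baseC, baseL, baseR, shC, shL, shR
Z=[[(248,218),(165,303),(343,295),(248,303),(138,422),(376,408),(262,520)],
   [(240,208),(172,305),(348,272),(228,292),(148,428),(362,382),(282,510)]]
px=[np.array(z)/6.5-0.5+0.5/6.5+[215,130] for z in Z]
def frame(p):
    az,tilt,rot=p[3:6]
    z=np.array([-np.sin(tilt)*np.cos(az),-np.sin(tilt)*np.sin(az),np.cos(tilt)])
    x=np.array([np.cos(az),np.sin(az),0]); x=x-x.dot(z)*z; x/=np.linalg.norm(x)
    F=np.column_stack([x,np.cross(z,x),z]); return F@R.from_euler('z',rot).as_matrix()
def model(p,i):
    F=frame(p); C=[]
    c=11*np.array([(1,1),(-1,1),(-1,-1),(1,-1)])
    w=np.array([[*q,h] for h in (0,60) for q in c])@F.T+p[:3]
    return proj(Ts[i][0],w)
def assign(p,i):
    uv=model(p,i); b=uv[:4]; s=uv[4:]
    iC=np.argmin(np.linalg.norm(b-px[i][0],axis=1)); 
    iL=np.argmin(np.linalg.norm(b-px[i][1],axis=1)); iR=np.argmin(np.linalg.norm(b-px[i][2],axis=1))
    return [iC,iL,iR,4+iC,4+iL,4+iR]
best=None
for rot0 in np.radians([-30,-15,0,15,30]):
  for az0 in np.radians([-5,5]):
    p=np.array([586,57.5,52.5,az0,np.radians(30),rot0])
    for fixt in (True,False):
      for _ in range(4):
        idx=[assign(p,i) for i in (0,1)]
        def f(p):
            e=np.concatenate([(model(p,i)[idx[i]]-px[i][:6]).ravel() for i in (0,1)])
            return np.append(e,[(p[4]-np.radians(30))*(1000 if fixt else 100)])
        s=least_squares(f,p,loss='soft_l1'); p=s.x
    if best is None or s.cost<best[0]: best=(s.cost,p,idx,f(p))
c,p,idx,e=best
print('cost',c,'p',p[:3].round(2),np.degrees(p[3:]).round(2)); print(e.round(1)); print(idx)
if __name__=='__main__':
  np.save('sp.npy',p); print('z',frame(p)[:,2],'tip',p[:3]+70*frame(p)[:,2])
  for i in (0,1):
    T,im=Ts[i]; F=frame(p); v=cv2.resize(im[:,:,::-1],None,fx=4,fy=4,interpolation=cv2.INTER_CUBIC).copy()
    def poly(w,col): cv2.polylines(v,[np.int32((proj(T,np.array(w)@F.T+p[:3])+.5)*4)],True,col,1,cv2.LINE_AA)
    for h,a in ((0,11),(60,11),(70,7)): poly([(a*x,a*y,h) for x,y in((1,1),(-1,1),(-1,-1),(1,-1))],(0,0,255))
    t=np.linspace(0,6.28,60); poly([(24*np.cos(q),24*np.sin(q),0) for q in t],(0,255,0))
    cv2.imwrite('pics/spo%d.png'%i,v[460:940,800:1240])
E
python3 spfit.py
```

```text
Traceback (most recent call last):
  File "spfit.py", line 33, in <module>
    s=least_squares(f,p,loss='soft_l1'); p=s.x
  File "spfit.py", line 31, in f
    e=np.concatenate([(model(p,i)[idx[i]]-px[i][:6]).ravel() for i in (0,1)])
                       ~~~~~^^^^^
  File "spfit.py", line 17, in model
    return proj(Ts[i][0],w)
  File "h.py", line 24, in proj
    P=np.atleast_2d(P); Q=(P-T[:3,3])@T[:3,:3]; k=K(); return np.column_stack([k[0,0]*Q[:,0]/Q[:,2]+k[0,2],k[1,1]*Q[:,1]/Q[:,2]+k[1,2]])
                                                  ~^^
  File "h.py", line 22, in K
    c=optics.calibration('wrist'); f=192/np.tan(np.radians(c['vfov']/2)); return np.array([[f,0,c['cx']],[0,f,c['cy']],[0,0,1]])
ValueError: time passes only in moves, steps and waits
```

```bash
python3 - <<'E'
s=open('h.py').read()
a=s.index('def K():'); b=s.index('def proj')
s=s[:a]+'''import functools
@functools.lru_cache
def cal(): return optics.calibration('wrist')
@functools.lru_cache
def K():
    c=cal(); f=192/np.tan(np.radians(c['vfov']/2)); return np.array([[f,0,c['cx']],[0,f,c['cy']],[0,0,1]])
'''+s[b:]
s=s.replace("Mt@optics.calibration('wrist')['T_tool_cam']","Mt@cal()['T_tool_cam']")
open('h.py','w').write(s)
E
python3 spfit.py
```

```text
cost 5.729866158965712 p [585.55  56.2   51.39] [ 7.48 30.06 -0.25]
[ 0.3 -1.8 -0.9  0.4  1.2  0.2  0.5 -0.2  0.3 -0.  -0.1  0.3 -0.4 -1.5
 -1.   1.   0.9 -0.3 -0.1 -0.  -1.2  0.1  1.3 -0.5  0.1]
[[np.int64(0), np.int64(1), np.int64(3), np.int64(4), np.int64(5), np.int64(7)], [np.int64(1), np.int64(2), np.int64(0), np.int64(5), np.int64(6), np.int64(4)]]
z [-0.4966382  -0.06521913  0.86550388] tip [550.79028732  51.63097726 111.97506155]
```

View pics/spo0.png

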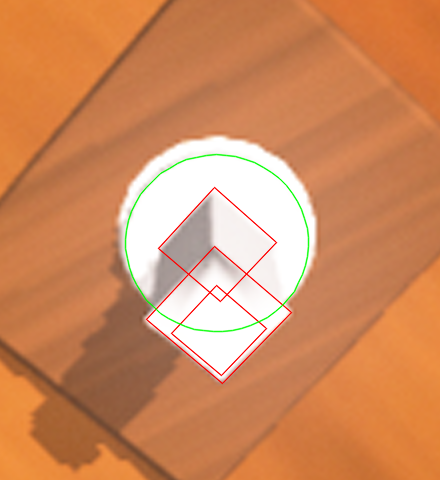

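View pics/spo1.png

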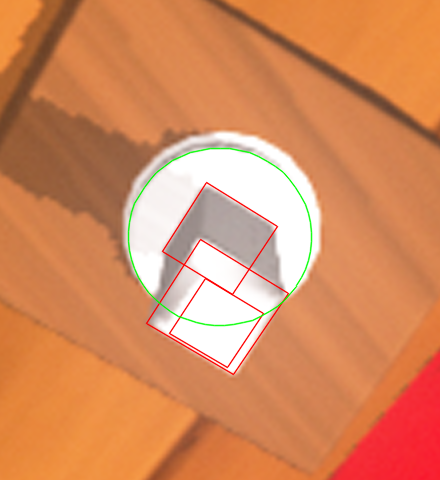

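```bash
cat > wedge.py <<'E'
from spfit import *
for i in (0,1):
    T,im=Ts[i]; cv2.imwrite('pics/wz%d.png'%i,cv2.resize(im[90:250,170:340][:,:,::-1],None,fx=4.5,fy=3.6*1.25,interpolation=cv2.INTER_CUBIC)[:720])
E
python3 wedge.py >/dev/null; python3 - <<'E'
import cv2,numpy as np
a=cv2.imread('pics/wz0.png');print(a.shape)
for i in (0,1):
    v=cv2.imread('pics/wz%d.png'%i); cv2.imwrite('pics/wz%d.png'%i,cv2.resize(v,(680,640)[:2]) if False else cv2.resize(v,None,fx=.8,fy=.8))
E
```

```text
(720, 765, 3)
```

View pics/wz0.png

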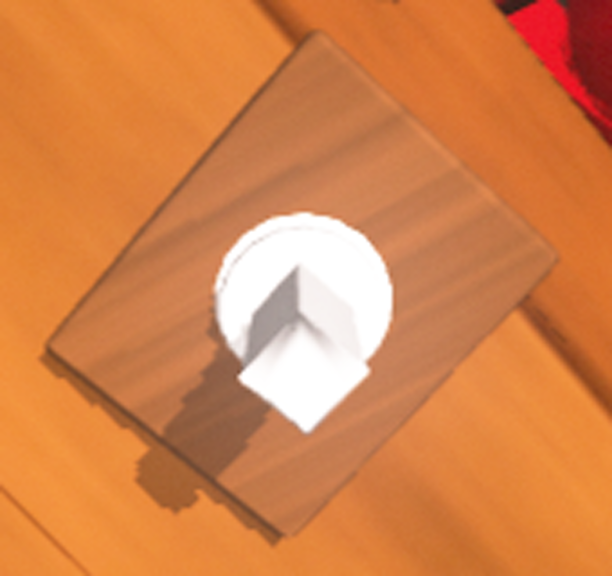

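View pics/wz1.png

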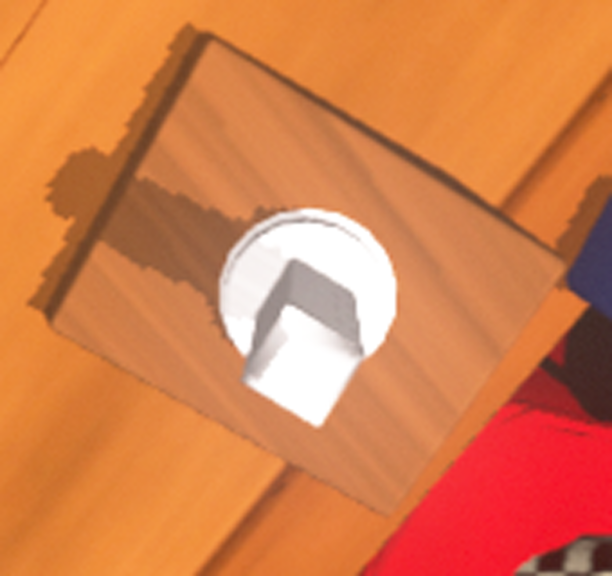

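```bash
cat > wedge2.py <<'E'
from spfit import *
W=[np.array([(50,345),(283,537),(318,33),(555,258)])/3.6+[170,90],np.array([(208,38),(50,322),(567,265),(390,512)])/3.6+[170,90]]
def wm(q,i,hz=None):
    c,s=np.cos(q[2]),np.sin(q[2]); P=np.array([(-55,50,10),(-55,-50,10),(55,50,74),(55,-50,74)],float)
    w=P@np.array([[c,-s,0],[s,c,0],[0,0,1]]).T+[q[0],q[1],q[3]]
    return proj(Ts[i][0],w)
# free corners triangulation
for k in range(4):
    f=lambda X:np.concatenate([proj(Ts[i][0],X)[0]-W[i][k] for i in (0,1)])
    s=least_squares(f,[586,57,50]); print(k,s.x.round(1),s.fun.round(2))
s=least_squares(lambda q:np.concatenate([(wm(q,i)-W[i]).ravel() for i in (0,1)]),[588,57,.1,0]); print(s.x[:2],np.degrees(s.x[2]),s.x[3],s.fun.round(1))
# flange ellipse outline check: triangulate spindle points
for k in range(3):
  for j in (0,3):
    pass
E
python3 wedge2.py
```

```text
cost 5.729866158965712 p [585.55  56.2   51.39] [ 7.48 30.06 -0.25]
[ 0.3 -1.8 -0.9  0.4  1.2  0.2  0.5 -0.2  0.3 -0.  -0.1  0.3 -0.4 -1.5
 -1.   1.   0.9 -0.3 -0.1 -0.  -1.2  0.1  1.3 -0.5  0.1]
[[np.int64(0), np.int64(1), np.int64(3), np.int64(4), np.int64(5), np.int64(7)], [np.int64(1), np.int64(2), np.int64(0), np.int64(5), np.int64(6), np.int64(4)]]
0 [532.1  97.7   9.8] [-0.19 -0.22 -0.18  0.21]
1 [542.    3.8  16.4] [-0.05 -0.06 -0.04  0.06]
2 [634.7 111.6  75.3] [-0.44 -0.5  -0.47  0.54]
3 [646.9  17.7  75. ] [-0.38 -0.48 -0.41  0.52]
[594.57220944  55.92068253] 7.644766708602023 -7.6715220379005995 [-0.4 -0.6  1.4 -0.8  0.7 -2.4  2.3 -1.5 -1.5 -1.5 -2.  -1.1 -1.1 -0.8
 -1.5  0.7]
```

```bash
cat > joint.py <<'E'
from wedge2 import *
def camT(T,d):
    D=np.eye(4); D[:3,:3]=R.from_rotvec(d[3:6]).as_matrix(); D[:3,3]=d[:3]
    return T@D
def pj(T,P,fs):
    Q=(P-T[:3,3])@T[:3,:3]; k=K(); return np.column_stack([fs*k[0,0]*Q[:,0]/Q[:,2]+k[0,2],fs*k[0,0]*Q[:,1]/Q[:,2]+k[1,2]])
c4=11*np.array([(1,1),(-1,1),(-1,-1),(1,-1)])
def res(v,full=False,usebase=1):
    p=v[:6]; wq=v[6:9]; d=v[9:15]; fs=v[15]
    F=frame(p); S=np.array([[*q,h] for h in (0,60) for q in c4])@F.T+p[:3]
    c,s=np.cos(wq[2]),np.sin(wq[2]); P=np.array([(-55,50,10),(-55,-50,10),(55,50,74),(55,-50,74)],float)
    P=P@np.array([[c,-s,0],[s,c,0],[0,0,1]]).T+[wq[0],wq[1],0]
    e=[]
    for i in (0,1):
        T=camT(Ts[i][0],d)
        e.append((pj(T,S,fs)[idx[i]]-px[i][:6])*np.array([[.5]]*3+[[1.5]]*3)); e.append((pj(T,P,fs)-W[i])*.7)
    e=np.concatenate([x.ravel() for x in e])
    pr=np.concatenate([d[:3]/1.5,d[3:]/np.radians(.5),[(fs-1)/.005,(p[4]-np.radians(30))/np.radians(.2),(p[3]-wq[2])/np.radians(1),(p[2]-52)/1.0]])
    return np.concatenate([e,pr])
v0=np.concatenate([p,[590,57,.13],np.zeros(6),[1.]])
s=least_squares(res,v0,loss='soft_l1'); v=s.x
print(s.cost); print('sp',v[:3].round(2),np.degrees(v[3:6]).round(2),'wedge',v[6:8].round(1),np.degrees(v[8]).round(2),'cam',v[9:12].round(2),np.degrees(v[12:15]).round(2),v[15].round(4)); print(res(v).round(1))
print('tip',v[:3]+70*frame(v)[:,2],frame(v)[:,2])
np.save('joint.npy',v)
E
python3 joint.py | tail -8
```

```text
-1.5  0.7]
9.225949411149891
sp [585.22  56.52  51.91] [ 7.71 30.01 -0.05] wedge [590.4  57.4] 7.68 cam [ 0.28  0.12 -2.76] [ 0.02 -0.04 -0.08] 0.9824
[-0.  -0.6 -0.4  0.4  0.3  0.2  0.3  0.2  0.8 -0.1 -1.3  0.1 -1.   0.2
  0.3 -0.  -0.3 -1.1  0.9 -0.4 -0.1 -0.4 -0.2  0.6  0.3 -0.   0.1  0.6
 -0.9 -0.   1.4 -0.8 -0.1 -0.3 -0.6 -0.   0.1  0.2 -0.3  1.2  0.2  0.1
 -1.8  0.  -0.1 -0.2 -3.5  0.   0.  -0.1]
tip [550.52808     51.82908527 112.52616153] [-0.49557813 -0.06708293  0.86596894]
```

```bash
python3 - <<'E'
from h import *
yaw=-49
c=np.array([441.5,-175.]); 
tx=np.array([np.cos(np.radians(yaw)),np.sin(np.radians(yaw))])
for i,(off,z) in enumerate(((-35,170),(20,130))):
    r.reach([*(c+tx*off),z],[-90,0,yaw]); r.dwell(.25); wshot('L%d'%i)
    for t in ['large_roll_center','big_clip']:
        print(t,[(np.round(d['location'],1).tolist(),round(d['p'],2)) for d in optics.place_of('wrist',t)][:2])
print(readout.get_state()['time'],readout.get_state()['ee_pos'])
E
```

```text
large_roll_center [([442.6, -172.2, 14.1], 0.92)]
big_clip [([401.0, -129.9, -1.6], 0.89)]
large_roll_center [([438.0, -172.4, 11.2], 0.85)]
big_clip [([404.0, -126.9, -2.8], 0.95)]
7.7833 [ 454.73495837 -189.94814112  130.6001458 ]
```

View pics/L0.png

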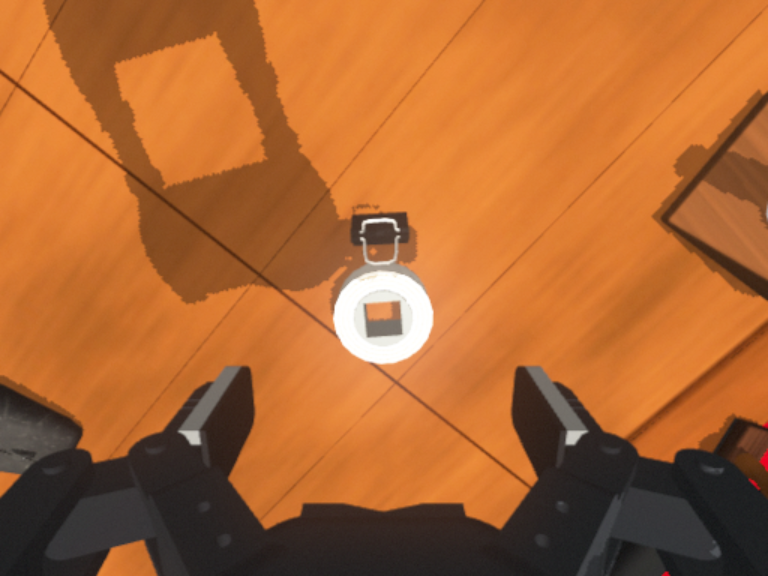

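View pics/L1.png

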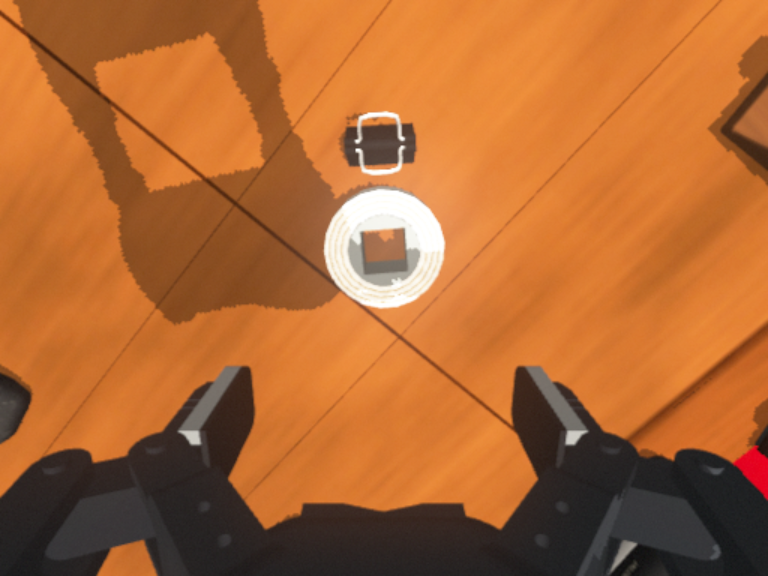

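```bash
python3 - <<'E'
from h import *
for i,(cx,cy) in enumerate(((255,211),(256,165))):
    T,im=pickle.load(open('L%d.pkl'%i,'rb')); c=im[cy-45:cy+45,cx-45:cx+45][:,:,::-1]
    cv2.imwrite('pics/Lz%d.png'%i,cv2.resize(c,None,fx=6,fy=6,interpolation=cv2.INTER_CUBIC))
E
```

```text
(no output)
```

View pics/Lz0.png

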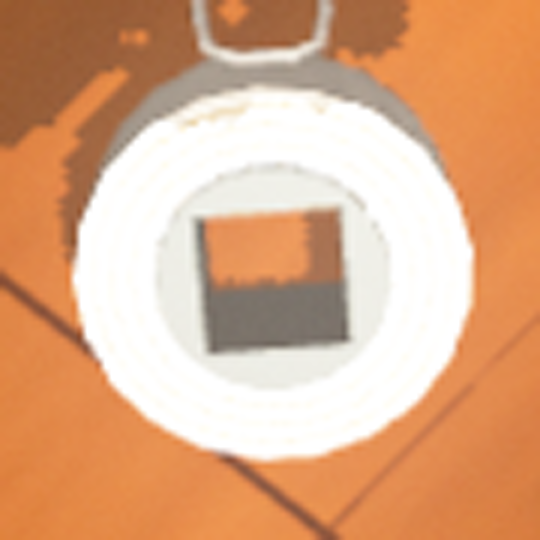

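View pics/Lz1.png

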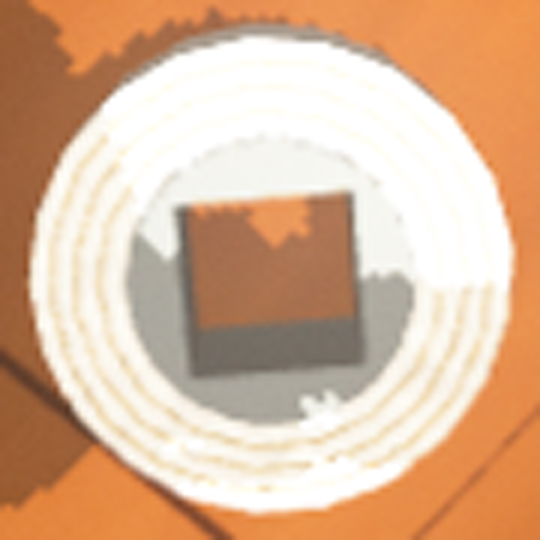

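```bash
cat > rollfit.py <<'E'
from h import *
from scipy.optimize import least_squares
d0=np.load('joint.npy')[9:16]
def camT(T,d):
    D=np.eye(4); D[:3,:3]=R.from_rotvec(d[3:6]).as_matrix(); D[:3,3]=d[:3]; return T@D
def pj(T,P,fs):
    Q=(P-T[:3,3])@T[:3,:3]; k=K(); return np.column_stack([fs*k[0,0]*Q[:,0]/Q[:,2]+k[0,2],fs*k[0,0]*Q[:,1]/Q[:,2]+k[1,2]])
tt=np.linspace(0,2*np.pi,180)
def fit(tags,crop,zoom,corners,boxes,rad,x0,d=d0,freecam=False,nom=None):
    Ts=[camT(pickle.load(open(t+'.pkl','rb'))[0],np.zeros(6)) for t in tags]
    pxs=[np.array(c)/zoom-.5+.5/zoom+np.array(o) for c,o in zip(corners,crop)]
    bxs=[np.array(b)/zoom-.5+.5/zoom+np.array(list(o)*2) for b,o in zip(boxes,crop)]
    def pred(v,i):
        th=v[3]; dd=v[4:11] if freecam else d
        T=camT(Ts[i],dd[:6]); a=th+np.radians([45,135,225,315]); rr=12.5*np.sqrt(2)
        C=np.column_stack([v[0]+rr*np.cos(a),v[1]+rr*np.sin(a),np.full(4,v[2])])
        O=np.column_stack([v[0]+rad*np.cos(tt),v[1]+rad*np.sin(tt),np.full(180,v[2])])
        o=pj(T,O,dd[6]); c=pj(T,C,dd[6])
        return c,[o[:,0].min(),o[:,1].min(),o[:,0].max(),o[:,1].max()]
    def res(v):
        e=[]
        for i in range(len(Ts)):
            c,b=pred(v,i); D=np.linalg.norm(pxs[i][:,None]-c[None],axis=2)
            j=np.argmin(D,axis=1); e+=list((pxs[i]-c[j]).ravel()); m=~np.isnan(bxs[i]); e+=list((np.array(b)-bxs[i])[m])
        if freecam:
            dd=v[4:11]; e+=list(dd[:3]/2)+list(dd[3:6]/np.radians(.5))+[(dd[6]-1)/.01]
        if nom is not None: e.append((v[2]-nom)/.5)
        return np.array(e)
    best=None
    for th in np.radians([-30,-15,0,15,30,45]):
        v0=list(x0)+[th]+(list(d) if freecam else [])
        s=least_squares(res,v0)
        if best is None or s.cost<best.cost: best=s
    v=best.x; th=np.degrees(v[3]); th=(th+45)%90-45
    print('xyz_top',v[:3].round(2),'theta mod90',round(th,2),'cost',round(best.cost,2),'cam',v[4:7].round(2),np.degrees(v[7:10]).round(2),v[10:].round(4)); print(best.fun.round(1))
    return v
if __name__=='__main__':
    args=dict(tags=['L0','L1'],crop=[(210,166),(211,120)],zoom=6,corners=[[(195,217),(340,208),(350,340),(209,353)],[(178,207),(352,192),(365,362),(192,377)]],
      boxes=[(75,np.nan,473,460),(30,35,513,512)],rad=34,x0=(441,-173,30))
    fit(**args); fit(**args,d=np.array([0,0,0,0,0,0,1.])); fit(**args,freecam=True,nom=30)
E
python3 rollfit.py
```

```text
xyz_top [ 441.1  -171.79   34.83] theta mod90 -44.11 cost 0.9 cam [] [] []
[ 0.1  0.1 -0.2  0.5 -0.2 -0.2  0.2  0.1  0.1 -0.2 -0.2  0.6  0.4 -0.4
  0.3 -0.2 -0.3  0.  -0.2 -0.   0.6  0.1  0.2]
xyz_top [ 442.43 -173.44   27.69] theta mod90 -44.18 cost 0.91 cam [] [] []
[ 0.2  0.1 -0.2  0.5 -0.3 -0.2  0.2  0.1  0.  -0.1 -0.1  0.6  0.4 -0.3
  0.3 -0.2 -0.3  0.  -0.1  0.   0.7  0.   0.1]
xyz_top [ 442.19 -173.07   29.96] theta mod90 -44.17 cost 1.09 cam [ 0.    0.19 -0.61] [-0.01  0.01 -0.  ] [0.9959]
[ 0.2  0.1 -0.2  0.5 -0.3 -0.3  0.2  0.  -0.1 -0.  -0.   0.6  0.4 -0.4
  0.4 -0.2 -0.3  0.1 -0.1 -0.1  0.5  0.1  0.2  0.   0.1 -0.3 -0.   0.
 -0.  -0.4 -0.1]
```

The bore corners and outer circle fit to about 0.5 px in both views. They give (442.2, -173.1), top at about 30 mm and bore at -44.2°. The large clip lies perpendicular to the jaw direction I plan to use, so I grasp now.

```bash
python3 - <<'E'
from h import *
yaw=-44.2; x,y=442.2,-173.1; o=[-90,0,yaw]
r.reach([x,y,60],o)
print(r.servo_line([x,y,3],velocity=70,stop_force=8)); s=readout.get_state(); print(s['ee_pos'],s['orientation'],s['ft_force'])
r.grip(0.0); r.dwell(.1); s=readout.get_state(); print('w',s['grip_width'],s['ee_pos'],s['ft_force'])
save('wrist','Lg.png')
r.servo_line([x,y,110],velocity=120); r.dwell(.2); wshot('Lh'); s=readout.get_state(); print(s['grip_width'],s['ee_pos'],s['ft_force'],s['time'])
E
```

```text
False
[ 442.55907158 -173.31952525    3.31376034] [-8.99931742e+01 -4.32878122e-02 -4.41965438e+01] [0.43511342 0.01728846 0.81941028]
w 0.7844261466067434 [ 442.98517847 -173.628238      3.90173672] [-1.2509404   1.559292    6.12174796]
0.7795524579574097 [ 441.83872267 -172.85555666  109.36433282] [-0.90455893 -0.00622204 -1.34254564] 10.8917
```

View pics/Lh.png

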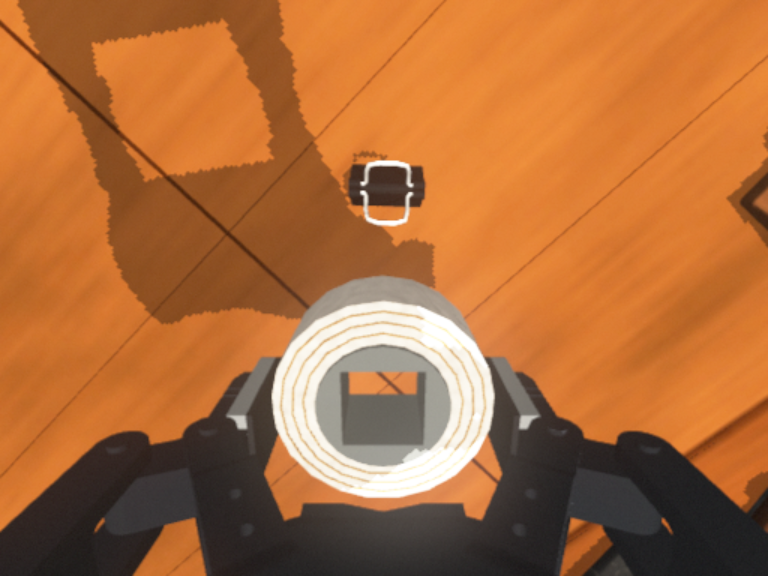

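```bash
python3 - <<'E'
from h import *
T=cal()['T_tool_cam']; 
for yy in (-27,-24,-30):
  P=np.array([(x,yy,z) for x in(-12.5,12.5) for z in(-12.5,12.5)]); print(yy,(proj(T,P)*1.5).round(0).tolist(),(proj(T,[[0,yy,0]])*1.5).round(1))
E
```

```text
-27 [[337.0, 375.0], [423.0, 376.0], [339.0, 449.0], [421.0, 449.0]] [[380.1 413.3]]
-24 [[338.0, 371.0], [422.0, 371.0], [340.0, 443.0], [420.0, 443.0]] [[380.1 407.7]]
-30 [[336.0, 381.0], [424.0, 381.0], [338.0, 455.0], [422.0, 456.0]] [[380.  419.1]]
```

```bash
cat >> h.py <<'E'
SO=np.array([585.35,56.4,51.8]); _a=np.radians(7.6)
SZ=np.array([-.5*np.cos(_a),-.5*np.sin(_a),np.sqrt(.75)]); SY=np.array([-np.sin(_a),np.cos(_a),0]); SX=np.cross(SY,SZ)
SM=np.column_stack([-SY,-SZ,np.cross(-SY,-SZ)])   # tool x along -SY
def sp(s,dx=0,dz=0,M=SM): return SO+s*SZ+M[:,0]*dx+M[:,2]*dz
def in_sp(M=SM):
    s=readout.get_state(); e=s['ee_pos']-SO; return np.round([e@SZ,e@M[:,0],e@M[:,2]],2), np.round(s['ft_force'],1), round(s['grip_width'],3), round(s['time'],2)
E
python3 - <<'E'
from h import *
print(rpy(SM))
for s_ in (130,95,3): print(r.solve_ik(sp(s_),rpy(SM)))
r.reach(sp(130,.5),rpy(SM)); r.dwell(.2); print(in_sp()); wshot('Lp')
save('scene','Lps.png')
E
```

```text
[-60.    0.  -82.4]
[-14.60463105 -17.06013959 128.95917414  16.67375571  41.19083674
 -32.17022274]
[-13.57488065 -10.69229965 127.7300295   17.89221584  36.00557877
 -33.18193024]
[-11.27861456   6.33329444 122.47304623  23.15000986  24.29991287
 -37.78665864]
(array([1.2982e+02, 1.5100e+00, 6.0000e-02]), array([ 0.1, -0.5, -0.2]), 0.78, 12.03)
```

View pics/Lp.png

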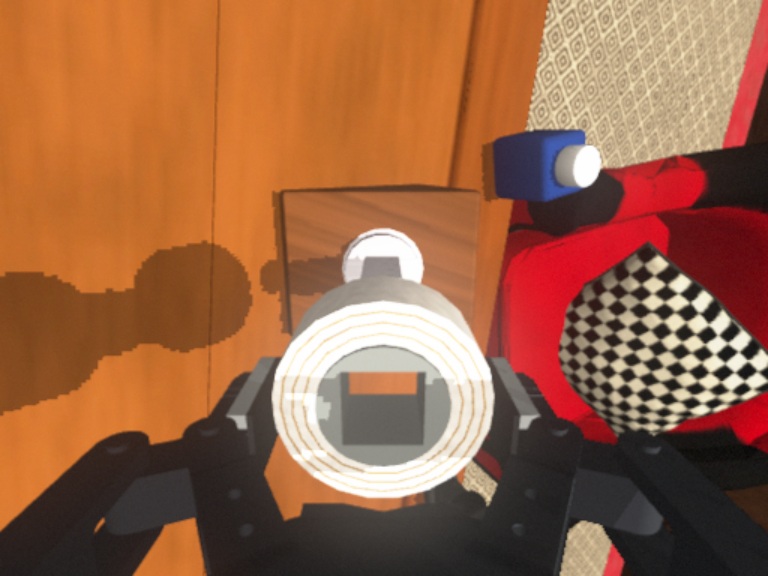

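```bash
python3 - <<'E'
from h import *
for _ in range(3): r.dwell(.05); print(in_sp())
r.servo_line(sp(88,.5),velocity=60); 
for _ in range(4): r.dwell(.1); print(in_sp())
wshot('Lq')
E
```

```text
(array([129.86,   1.1 ,  -0.  ]), array([-0.7, -0. , -1.8]), 0.783, 12.18)
(array([ 1.2987e+02,  9.6000e-01, -5.0000e-02]), array([-0.5, -0.3, -0.9]), 0.781, 12.22)
(array([ 1.2991e+02,  8.2000e-01, -5.0000e-02]), array([-0.2,  1.1, -1.5]), 0.782, 12.28)
(array([88.35,  0.6 ,  0.48]), array([-0.2, -0.7, -1.1]), 0.783, 13.22)
(array([88.33,  0.58,  0.39]), array([ 1. , -0.3, -0.9]), 0.783, 13.32)
(array([88.25,  0.56,  0.28]), array([-0.6,  0.6, -1.1]), 0.783, 13.43)
(array([88.14,  0.55,  0.14]), array([ 1.3,  0.2, -1.6]), 0.783, 13.53)
```

View pics/Lq.png

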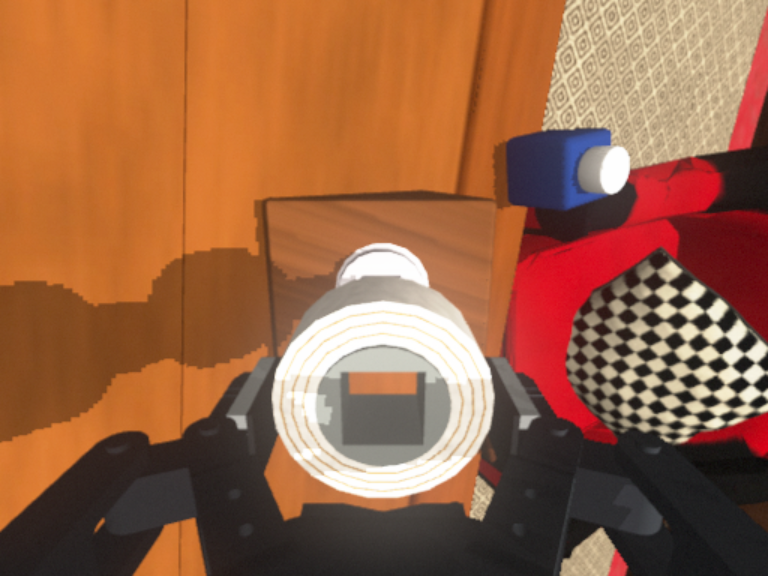

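```bash
python3 - <<'E'
from h import *
print(r.servo_line(sp(58,.5),velocity=30,stop_force=10)); print(in_sp()); r.dwell(.3); print(in_sp())
wshot('Lr')
E
```

```text
False
(array([58.13,  0.52,  0.18]), array([-0.3, -0.9, -2.2]), 0.78, 14.72)
(array([58.1 ,  0.53,  0.13]), array([ 0.1, -0.4, -1.4]), 0.779, 15.03)
```

View pics/Lr.png

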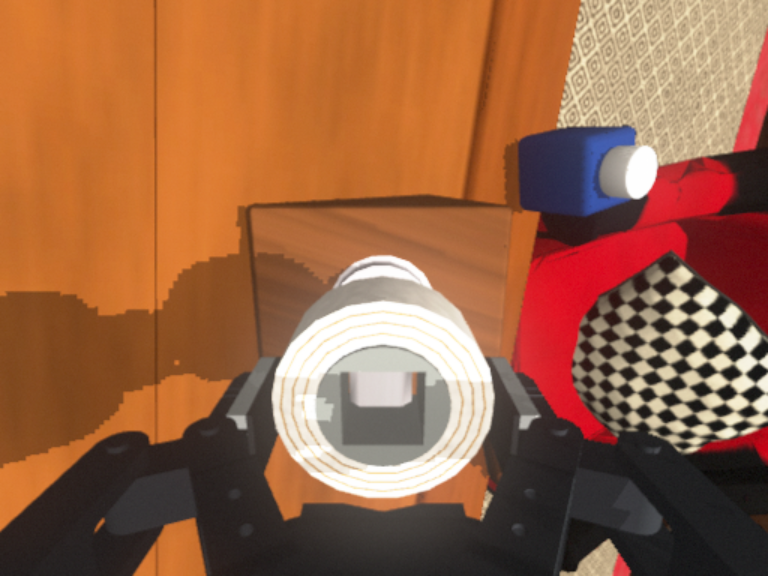

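```bash
python3 - <<'E'
from h import *
print(r.servo_line(sp(35,.5,-1),velocity=30,stop_force=10)); print(in_sp()); r.dwell(.3); print(in_sp())
wshot('Ls')
E
```

```text
False
(array([35.06,  0.51, -0.88]), array([-0.4, -1.1, -0.9]), 0.782, 15.99)
(array([35.11,  0.51, -0.88]), array([ 0.5, -0.2, -1.6]), 0.78, 16.29)
```

View pics/Ls.png

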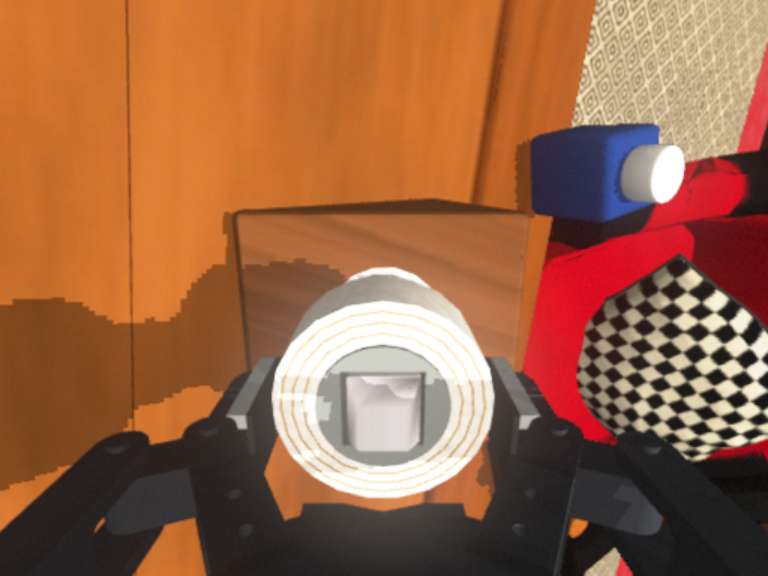

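```bash
python3 - <<'E'
from h import *
print(r.servo_line(sp(10,.5,-1),velocity=30,stop_force=10)); print(in_sp())
print(r.servo_line(sp(-1,.5,-1),velocity=12,stop_force=8)); print(in_sp()); r.dwell(.2); print(in_sp())
wshot('Lt')
E
```

```text
False
(array([10.07,  0.54, -0.88]), array([ 0.1, -0.1, -1.2]), 0.777, 17.32)
True
(array([ 4.66,  0.51, -0.91]), array([-3.5, -1.3,  6.8]), 0.78, 17.88)
(array([ 4.66,  0.49, -0.92]), array([-3.4, -0. ,  5.4]), 0.781, 18.08)
```

View pics/Lt.png

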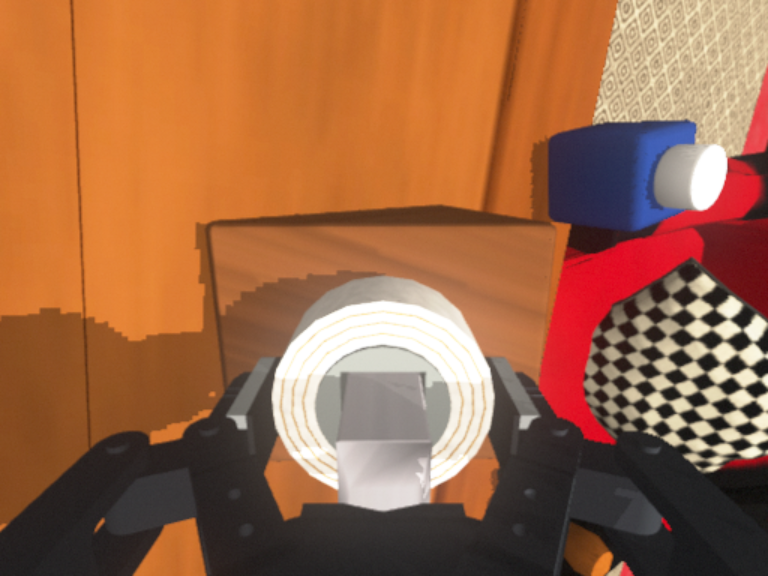

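```bash
python3 - <<'E'
from h import *
r.grip(1.0); print(in_sp())
print(r.servo_line(sp(85,0,-1),velocity=120,stop_force=15)); print(in_sp())
r.servo_line(sp(150),velocity=200); r.dwell(.2); print(in_sp()); wshot('Lu')
for t in ['large_roll_center','large_home']:
    for c in ('wrist',): print(t,[(np.round((np.array(d['location'])-SO)@np.column_stack([SX,SY,SZ]),1).tolist(),round(d['p'],2)) for d in optics.place_of(c,t)][:2])
E
```

```text
(array([ 4.07,  0.02, -2.57]), array([-0.2,  0.8,  0.5]), 1.001, 18.47)
False
(array([ 8.464e+01, -8.000e-02, -1.450e+00]), array([ 1. , -1. , -0.5]), 0.999, 19.29)
(array([148.57,  -0.37,  -1.53]), array([-0.1,  0.2, -0.4]), 0.998, 19.97)
large_roll_center [([-5.9, 0.5, 12.8], 0.9)]
large_home [([-1.0, -2.7, 14.0], 0.82)]
```

View pics/Lu.png

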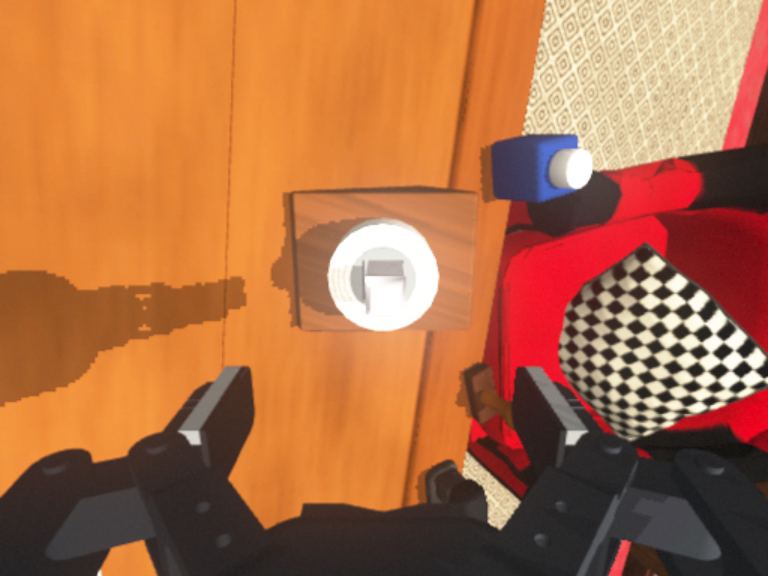

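```bash
python3 - <<'E'
from h import *
yaw=-23
c=np.array([556,-394.]); 
tx=np.array([np.cos(np.radians(yaw)),np.sin(np.radians(yaw))])
for i,(off,z) in enumerate(((-35,170),(15,130))):
    r.reach([*(c+tx*off),z],[-90,0,yaw]); r.dwell(.25); _,im=wshot('M%d'%i)
    for t in ['middle_roll_center','eraser']:
        print(t,[(np.round(d['location'],1).tolist(),round(d['p'],2)) for d in optics.place_of('wrist',t)][:2])
    m=optics.masks_of('wrist','middle_roll_center')[0]['region']; ys,xs=np.nonzero(m); cx,cy=int(xs.mean()),int(ys.mean()); x0,y0=cx-45,cy-45; print('crop',x0,y0)
    cv2.imwrite('pics/Mz%d.png'%i,cv2.resize(im[y0:y0+90,x0:x0+90][:,:,::-1],None,fx=6,fy=6,interpolation=cv2.INTER_CUBIC))
print(readout.get_state()['time'],readout.get_state()['ee_pos'])
E
```

```text
middle_roll_center [([559.0, -389.6, 10.9], 0.57)]
eraser [([601.7, -408.1, 0.4], 0.93)]
crop 210 161
middle_roll_center [([558.4, -390.2, 8.6], 0.78)]
eraser [([599.0, -408.1, 2.3], 0.76)]
crop 212 123
22.95 [ 569.76039105 -399.99435408  130.73979954]
```

View pics/M1.png

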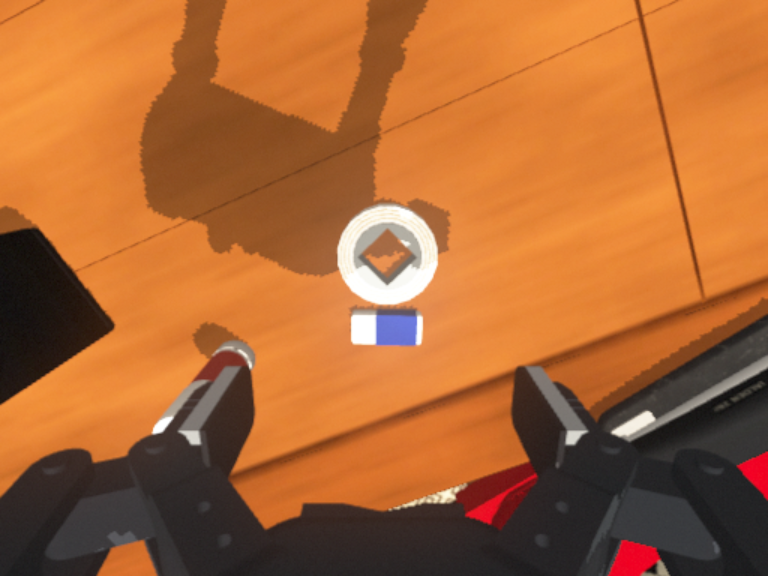

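View pics/Mz0.png

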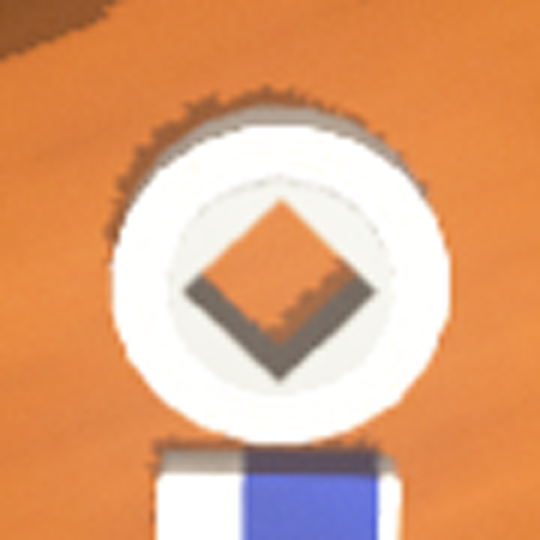

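View pics/Mz1.png

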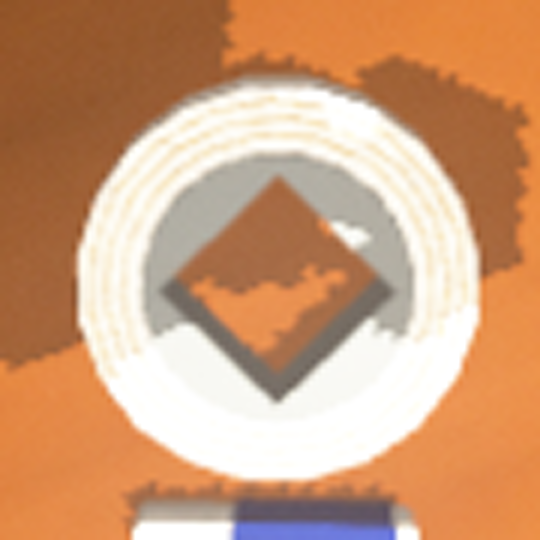

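```bash
python3 - <<'E'
from rollfit import *
n=np.nan
a=dict(tags=['M0','M1'],crop=[(210,161),(212,123)],zoom=6,corners=[[(283,200),(376,292),(280,382),(184,288)],[(279,175),(396,288),(278,404),(160,290)]],boxes=[(111,n,449,443),(77,80,479,480)],rad=30,x0=(558,-390,18))
fit(**a,d=np.array([0,0,0,0,0,0,1.])); fit(**a,d=np.array([0,.19,-.61,0,0,0,.996])); fit(**a,freecam=True,nom=18)
E
```

```text
xyz_top [ 557.85 -392.16   16.34] theta mod90 21.74 cost 1.82 cam [] [] []
[ 0.3  0.9 -0.7  0.3  0.   0.1  0.5 -0.1  0.1  0.1  0.1 -0.   0.6 -0.2
 -0.5  0.1 -0.   0.2  0.1 -0.2  1.   0.3  0.2]
xyz_top [ 557.55 -392.03   18.05] theta mod90 21.74 cost 1.8 cam [] [] []
[ 0.3  0.9 -0.7  0.3  0.   0.1  0.5 -0.1  0.1  0.1  0.1 -0.   0.6 -0.2
 -0.5  0.1 -0.   0.2  0.1 -0.2  1.   0.3  0.2]
xyz_top [ 557.11 -391.85   17.97] theta mod90 21.73 cost 1.87 cam [ 0.    0.13 -0.43] [ 0.09 -0.    0.01] [0.9966]
[ 0.3  0.9 -0.7  0.3  0.   0.   0.5 -0.2  0.   0.1  0.2 -0.   0.7 -0.3
 -0.4  0.1 -0.   0.2  0.1 -0.2  0.9  0.3  0.2  0.   0.1 -0.2  0.2 -0.
  0.  -0.3 -0.1]
```

```bash
cat >> h.py <<'E'
SO=SO-0.6*SX+0.7*SZ
SM45=R.from_rotvec(SZ*np.pi/4).as_matrix()@SM
E
python3 - <<'E'
from h import *
yaw=21.74-45; x,y=557.4,-392.0; o=[-90,0,yaw]
print(r.solve_ik(sp(140,M=SM45),rpy(SM45)),r.solve_ik(sp(25,M=SM45),rpy(SM45)))
r.reach([x,y,60],o)
print(r.servo_line([x,y,1.5],velocity=60,stop_force=8)); r.dwell(.2); s=readout.get_state(); print(s['ee_pos'],s['orientation'],s['ft_force'])
r.grip(0.0); r.dwell(.1); s=readout.get_state(); print('w',s['grip_width'],s['ee_pos'],s['ft_force'])
r.servo_line([x,y,110],velocity=120); r.dwell(.2); wshot('Mh'); s=readout.get_state(); print(s['grip_width'],s['ee_pos'],s['ft_force'],s['time'])
T=cal()['T_tool_cam']
for yy in (-16.5,-14): 
  print((proj(T,np.array([(17.7,yy,0),(-17.7,yy,0),(0,yy,17.7),(0,yy,-17.7),(0,yy,0)]))*1.5).round(0).tolist())
E
```

```text
[-14.97318686 -19.04295349 129.33478513  16.39918959  42.82943342
 -76.97926507] [-11.82151323   2.11329472 124.10732287  21.59492007  26.85507669
 -81.42957551]
False
[ 557.61960487 -392.23102271    1.97082495] [-9.00170002e+01 -4.08537322e-02 -2.32592337e+01] [-1.6268993   0.35154228  0.67819302]
w 0.6890098416101634 [ 557.97399639 -392.58654744    2.53393182] [0.42660116 0.86419577 5.29315728]
0.6851174840516567 [ 557.09324122 -391.73865779  109.17484269] [ 0.00263241  0.3210218  -1.04241812] 26.45
[[381.0, 442.0], [381.0, 343.0], [437.0, 394.0], [326.0, 394.0], [381.0, 394.0]]
[[381.0, 437.0], [381.0, 340.0], [436.0, 390.0], [327.0, 390.0], [381.0, 390.0]]
```

View pics/Mh.png

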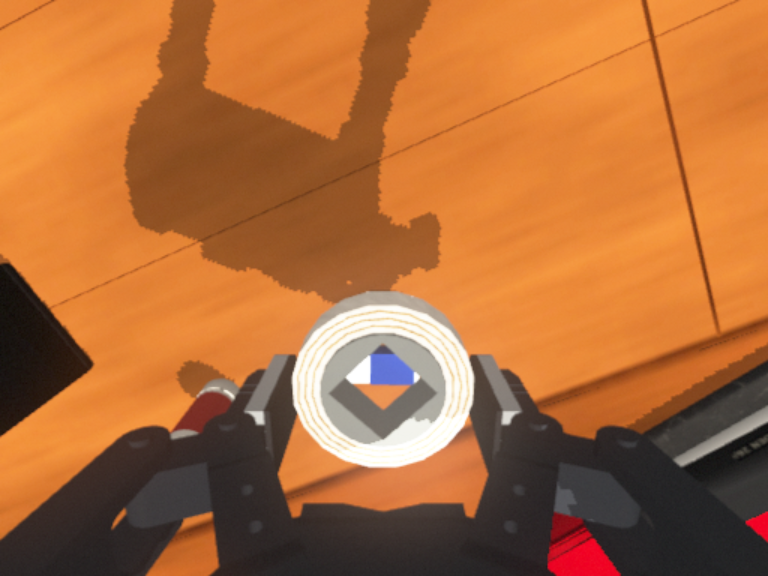

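```bash
python3 - <<'E'
from h import *
M=SM45
r.servo_line([540,-340,170],velocity=250)
r.reach(sp(130,.6,-.3,M),rpy(M)); print(in_sp(M))
r.servo_line(sp(80,.6,-.3,M),velocity=80); r.dwell(.5); print(in_sp(M)); wshot('Mq')
print(r.servo_line(sp(62,.6,-.3,M),velocity=25,stop_force=8)); r.dwell(.2); print(in_sp(M)); wshot('Mr')
E
```

```text
(array([130.1 ,   1.97,  -0.4 ]), array([-0.3,  0.3, -0.8]), 0.687, 28.37)
(array([80.1 ,  0.65, -0.25]), array([-0.4, -0.3, -1.7]), 0.687, 29.64)
False
(array([62.15,  0.79, -0.2 ]), array([ 0.3, -0.9, -0.8]), 0.69, 30.76)
```

View pics/Mr.png

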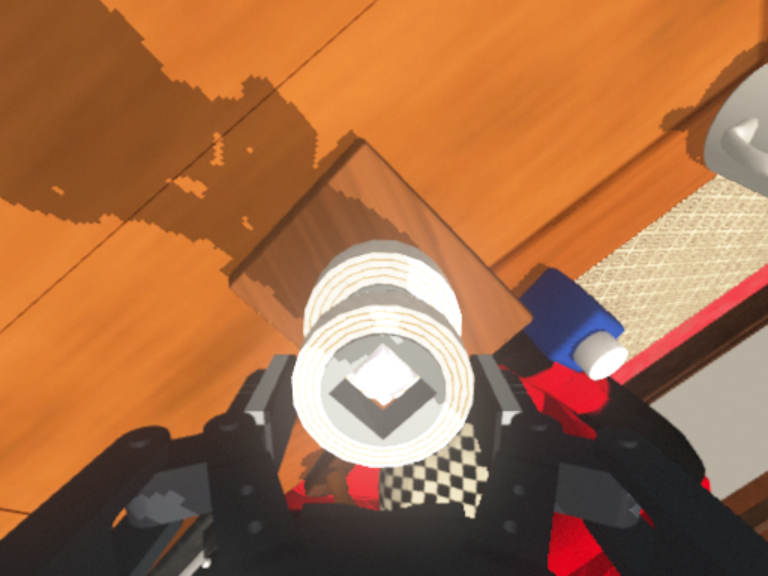

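```bash
python3 - <<'E'
from h import *
M=SM45
print(r.servo_line(sp(48,.6,-.3,M),velocity=30,stop_force=8)); print(in_sp(M)); wshot('Ms')
print(r.servo_line(sp(38,.6,-.3,M),velocity=30,stop_force=8)); print(in_sp(M))
print(r.servo_line(sp(29,.6,-.3,M),velocity=12,stop_force=7)); print(in_sp(M)); r.dwell(.2); print(in_sp(M)); wshot('Mt')
E
```

```text
False
(array([47.85,  0.46, -0.37]), array([ 0.7, -0.2, -0.7]), 0.685, 31.43)
False
(array([37.77,  0.36, -0.45]), array([-0.2,  0.1, -1. ]), 0.687, 31.96)
True
(array([32.53,  0.69, -0.23]), array([-4.3, -1. ,  5.1]), 0.687, 32.48)
(array([32.52,  0.64, -0.24]), array([-4.2, -0.4,  5.7]), 0.693, 32.68)
```

View pics/Mt.png

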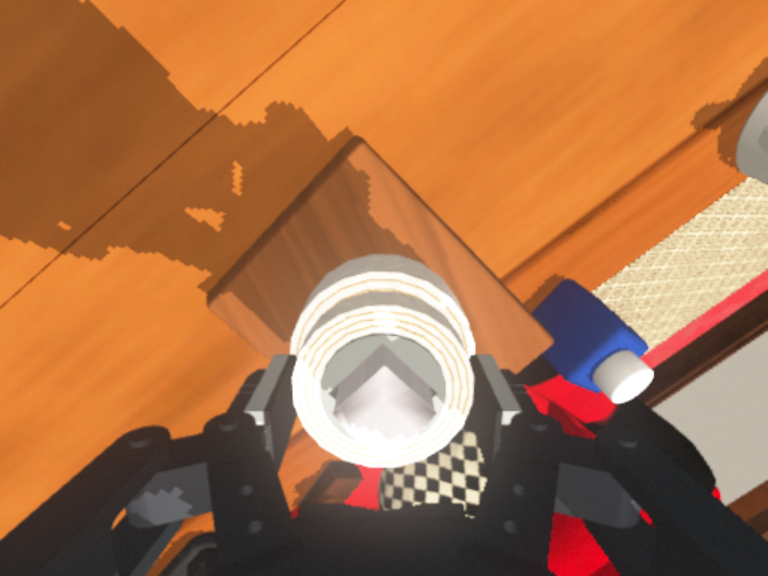

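```bash
python3 - <<'E'
from h import *
M=SM45
r.grip(1.0); print(in_sp(M))
print(r.servo_line(sp(100,.3,-.3,M),velocity=120,stop_force=15)); 
r.servo_line(sp(150,M=M),velocity=200); r.dwell(.15); print(in_sp(M)); wshot('Mu')
yaw=48
c=np.array([492,262.]); 
tx=np.array([np.cos(np.radians(yaw)),np.sin(np.radians(yaw))])
for i,(off,z) in enumerate(((-35,170),(15,130))):
    r.reach([*(c+tx*off),z],[-90,0,yaw]); r.dwell(.25); _,im=wshot('S%d'%i)
    for t in ['small_roll_center','little_clip']:
        print(t,[(np.round(d['location'],1).tolist(),round(d['p'],2)) for d in optics.place_of('wrist',t)][:2])
    mm=optics.masks_of('wrist','small_roll_center'); print([m['p'] for m in mm])
    m=mm[0]['region'] if mm else np.ones((384,512),bool); ys,xs=np.nonzero(m); cx,cy=int(xs.mean()),int(ys.mean()); x0,y0=cx-45,cy-45; print('crop',x0,y0)
    cv2.imwrite('pics/Sz%d.png'%i,cv2.resize(im[y0:y0+90,x0:x0+90][:,:,::-1],None,fx=6,fy=6,interpolation=cv2.INTER_CUBIC))
print(readout.get_state()['time'])
E
```

```text
(array([31.95, -0.67, -1.01]), array([-0.4,  1.2, -1.2]), 1.001, 33.12)
False
(array([148.56,  -1.32,  -0.82]), array([-0.1,  0.8,  0.6]), 0.998, 34.39)
small_roll_center [([493.1, 262.0, 7.5], 0.75)]
little_clip [([461.9, 227.2, 1.7], 0.75)]
[0.93]
crop 210 163
small_roll_center [([494.6, 263.5, 11.1], 0.95)]
little_clip [([460.1, 227.0, -0.9], 0.59)]
[0.79]
crop 209 126
36.525
```

View pics/S1.png

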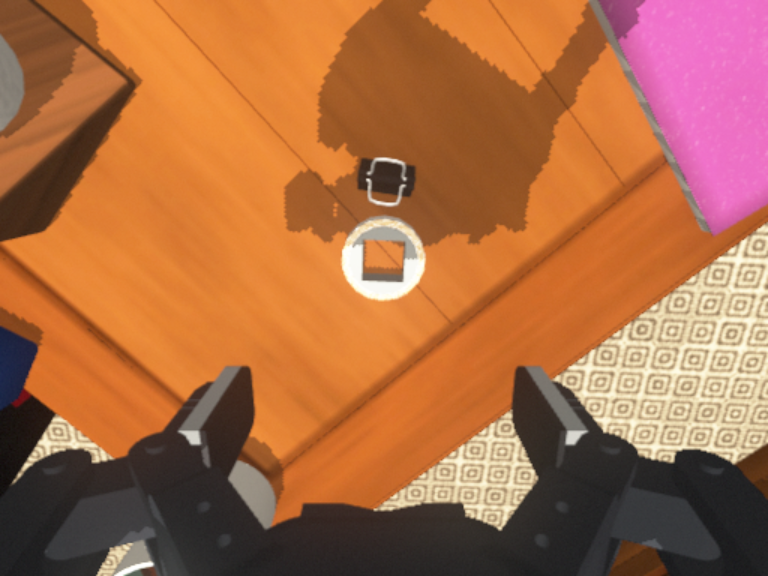

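View pics/Sz0.png

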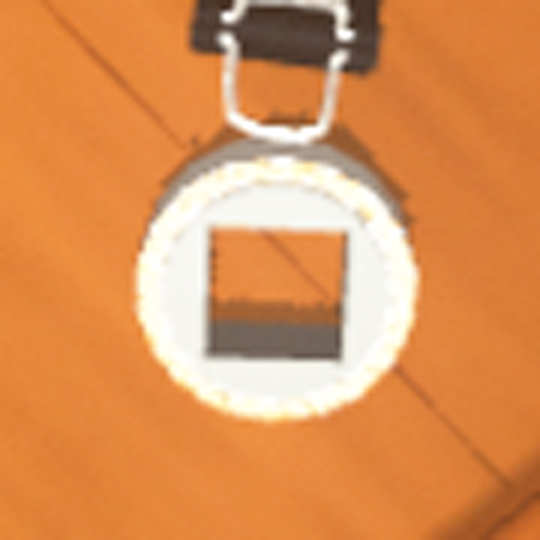

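View pics/Sz1.png

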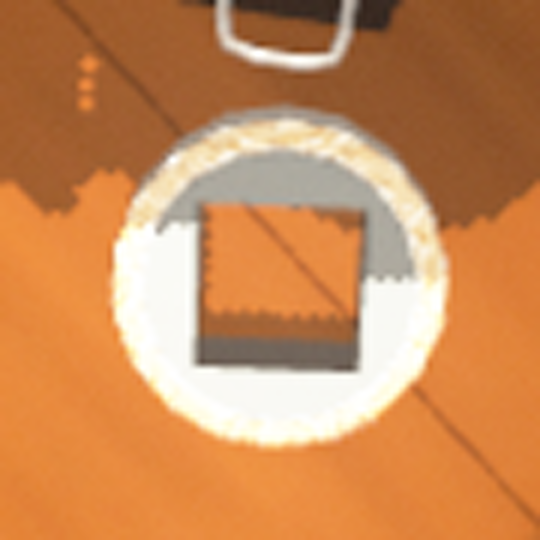

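View pics/Mu.png

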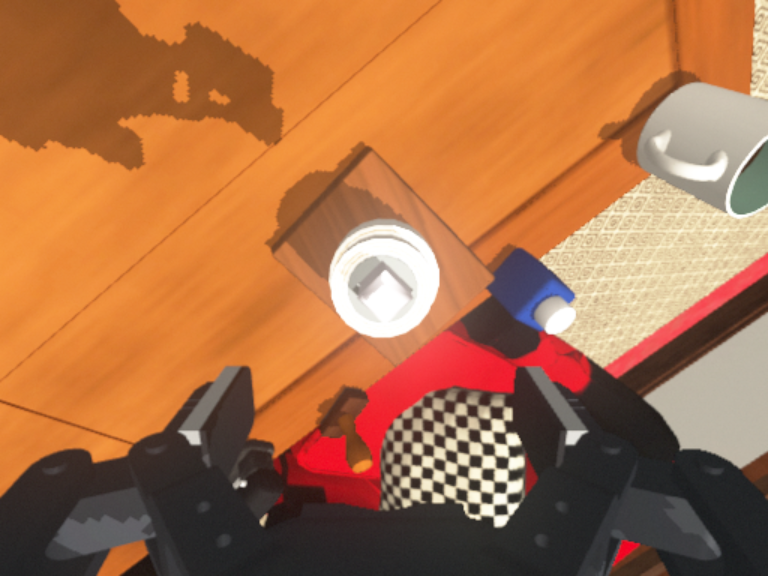

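```bash
python3 - <<'E'
from rollfit import *
n=np.nan
a=dict(tags=['S0','S1'],crop=[(210,163),(209,126)],zoom=6,corners=[[(208,228),(348,231),(343,360),(204,356)],[(200,204),(367,211),(358,370),(195,364)]],boxes=[(137,n,417,420),(113,n,446,446)],rad=25,x0=(493,262,18))
fit(**a,d=np.array([0,0,0,0,0,0,1.])); fit(**a,d=np.array([0,.19,-.61,0,0,0,.996])); fit(**a,freecam=True,nom=18)
for k in (0,90,180,-90):
    M=R.from_rotvec(SZ*np.radians(k)).as_matrix()@SM; print(k,[r.solve_ik(sp(s,M=M),rpy(M)) is not None and r.solve_ik(sp(s,M=M),rpy(M)).round() for s in (140,48)])
E
```

```text
xyz_top [494.39 264.44  13.89] theta mod90 -44.13 cost 0.64 cam [] [] []
[-0.1  0.6 -0.2  0.3  0.   0.1 -0.2  0.2 -0.  -0.2  0.   0.3 -0.  -0.1
  0.1 -0.1 -0.4  0.1 -0.4 -0.1  0.1  0.3]
xyz_top [494.17 264.19  15.63] theta mod90 -44.13 cost 0.65 cam [] [] []
[-0.1  0.6 -0.2  0.3  0.   0.1 -0.2  0.2 -0.  -0.2  0.   0.3 -0.  -0.1
  0.1 -0.1 -0.4  0.1 -0.4 -0.1  0.1  0.3]
xyz_top [493.61 263.75  17.95] theta mod90 -44.11 cost 1.09 cam [-0.01  0.26 -0.83] [ 0.01  0.03 -0.02] [0.9944]
[ 0.   0.6 -0.3  0.3 -0.  -0.1 -0.1  0.  -0.2 -0.1  0.2  0.4  0.2 -0.2
  0.3 -0.2 -0.4  0.2 -0.4 -0.2  0.3  0.3 -0.   0.1 -0.4  0.   0.1 -0.
 -0.6 -0.1]
0 [array([-15., -19., 129.,  16.,  43., -32.]), array([-12.,  -2., 126.,  20.,  30., -35.])]
90 [array([ -15.,  -19.,  129.,   16.,   43., -122.]), array([ -12.,   -2.,  126.,   20.,   30., -125.])]
180 [array([-15., -19., 129.,  16.,  43., 148.]), array([-12.,  -2., 126.,  20.,  30., 145.])]
-90 [array([-15., -19., 129.,  16.,  43.,  58.]), array([-12.,  -2., 126.,  20.,  30.,  55.])]
```

```bash
cat >> h.py <<'E'
SM90=R.from_rotvec(SZ*np.pi/2).as_matrix()@SM
E
python3 - <<'E'
from h import *
yaw=45.87; x,y=493.7,263.8; o=[-90,0,yaw]
r.reach([x,y,60],o)
print(r.servo_line([x,y,1.5],velocity=60,stop_force=8)); r.dwell(.2); s=readout.get_state(); print(s['ee_pos'],s['orientation'],s['ft_force'])
r.grip(0.0); r.dwell(.1); s=readout.get_state(); print('w',s['grip_width'],s['ee_pos'],s['ft_force'])
r.servo_line([x,y,110],velocity=120); r.dwell(.2); wshot('Sh'); s=readout.get_state(); print(s['grip_width'],s['ee_pos'],s['ft_force'],s['time'])
T=cal()['T_tool_cam']
for yy in (-16.5,-14): 
  print((proj(T,np.array([(x,yy,z) for x in(-12.5,12.5) for z in(-12.5,12.5)]))*1.5).round(0).tolist())
E
```

```text
False
[494.00639881 263.91658309   1.90555729] [-9.00230968e+01 -3.78149242e-02  4.58750030e+01] [0.05207853 0.24522978 0.04770344]
w 0.5626927791643211 [494.22904231 263.97864195   1.99887078] [-0.03306748 -0.6104654   4.13270445]
0.5622292089876267 [493.27666535 263.68252393 109.3035795 ] [ 0.36480183 -0.00686084 -0.18238818] 40.075
[[344.0, 359.0], [425.0, 359.0], [346.0, 429.0], [423.0, 429.0]]
[[345.0, 356.0], [424.0, 356.0], [347.0, 424.0], [422.0, 424.0]]
```

View pics/Sh.png

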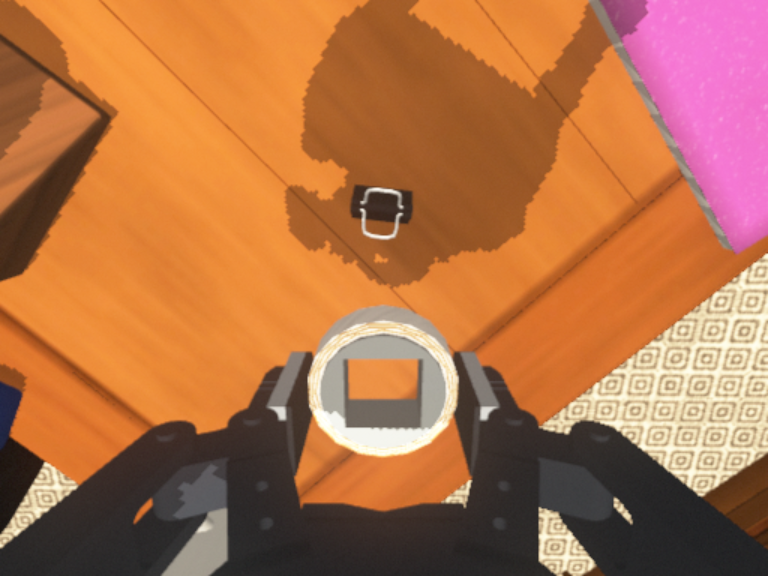

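```bash
python3 - <<'E'
from h import *
M=SM90
r.servo_line([460,235,190],velocity=250)
r.reach(sp(130,.3,-.1,M),rpy(M)); print(in_sp(M))
r.servo_line(sp(82,.3,-.1,M),velocity=80); r.dwell(.5); print(in_sp(M)); wshot('Sq')
print(r.servo_line(sp(64,.3,-.1,M),velocity=25,stop_force=8)); r.dwell(.2); print(in_sp(M)); wshot('Sr')
E
```

```text
(array([ 1.2951e+02, -3.0000e-02,  5.2000e-01]), array([ 0.8, -0.2, -0.7]), 0.571, 41.4)
(array([82.11,  0.38, -0.17]), array([ 1.4, -0. , -1. ]), 0.569, 42.65)
False
(array([64.14,  0.48, -0.13]), array([ 0.2, -0.1, -0.8]), 0.564, 43.77)
```

View pics/Sr.png

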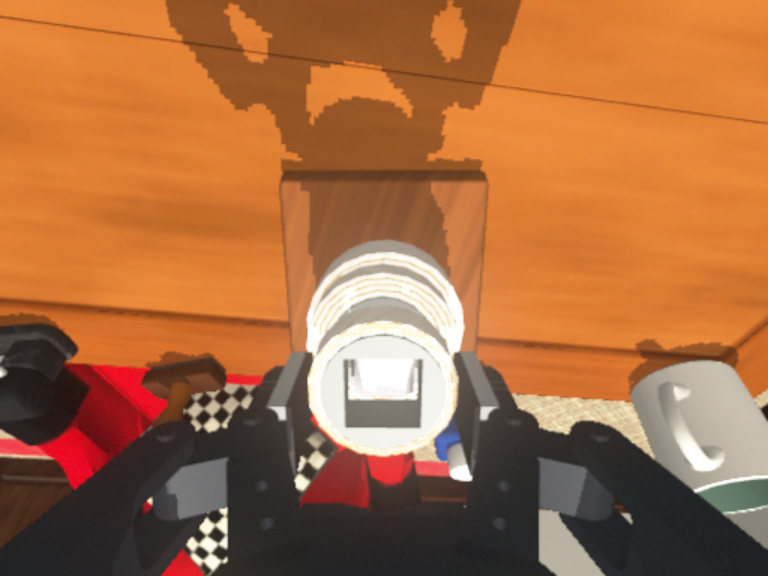

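```bash
python3 - <<'E'
from h import *
M=SM90
print(r.servo_line(sp(55,.3,-.1,M),velocity=25,stop_force=8)); print(in_sp(M))
print(r.servo_line(sp(46.5,.3,-.1,M),velocity=12,stop_force=7)); print(in_sp(M)); r.dwell(.2); print(in_sp(M)); wshot('St')
E
```

```text
False
(array([ 5.48e+01,  7.00e-02, -5.00e-02]), array([ 0.3,  1. , -0.4]), 0.566, 44.33)
True
(array([50.  ,  0.43, -0.12]), array([-4.3, -1. ,  6.1]), 0.569, 44.82)
(array([49.99,  0.4 , -0.11]), array([-3.3, -0.7,  5.4]), 0.566, 45.02)
```

View pics/St.png

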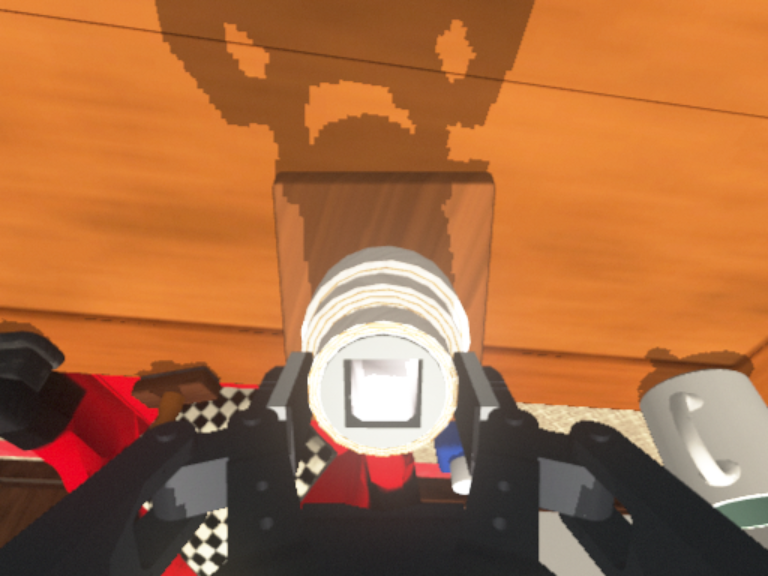

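Contact came at 50.0 mm, where it was expected (48 + 2). I release, retreat along the spindle and check.

```bash
python3 - <<'E'
from h import *
M=SM90
r.grip(1.0); print(in_sp(M))
print(r.servo_line(sp(105,.3,-.1,M),velocity=100,stop_force=15)); 
r.servo_line(sp(150,-60,0,M=M),velocity=150); r.dwell(.3); print(in_sp(M)); wshot('Su'); im=save('scene','fin.png'); cv2.imwrite('pics/finz.png',cv2.resize(im[150:250,140:370][:,:,::-1],None,fx=3.4,fy=3.4,interpolation=cv2.INTER_CUBIC)); save('top','fint.png')
F=np.column_stack([SX,SY,SZ])
for t in ['large_roll_center','middle_roll_center','small_roll_center']:
    for c in ('wrist','top'): print(c,t,[(np.round((np.array(d['location'])-SO)@F,1).tolist(),round(d['p'],2)) for d in optics.place_of(c,t)][:3])
for t in ['big_clip','eraser','little_clip']: print(t,[(np.round(d['location'],1).tolist(),round(d['p'],2)) for d in optics.place_of('top',t)][:2])
E
```

```text
(array([49.45, -1.  ,  0.25]), array([-0.8,  0.4, -0.3]), 1.002, 45.52)
False
(array([ 1.4972e+02, -5.9930e+01,  8.0000e-02]), array([-0.3, -0.9,  0.6]), 0.998, 47.18)
wrist large_roll_center []
top large_roll_center [([-0.3, -0.7, 11.9], 0.68)]
wrist middle_roll_center [([-2.1, -1.1, 37.1], 0.56)]
top middle_roll_center [([-7.1, 0.7, 38.1], 0.66)]
wrist small_roll_center [([1.3, -3.1, 61.7], 0.56)]
top small_roll_center [([-1.3, -4.0, 57.8], 0.7)]
big_clip [([405.6, -133.5, -1.8], 0.56)]
eraser [([606.0, -412.7, 1.2], 0.58), ([581.0, 58.4, 54.9], 0.43)]
little_clip [([461.8, 226.8, 1.2], 0.63)]
```

View pics/Su.png

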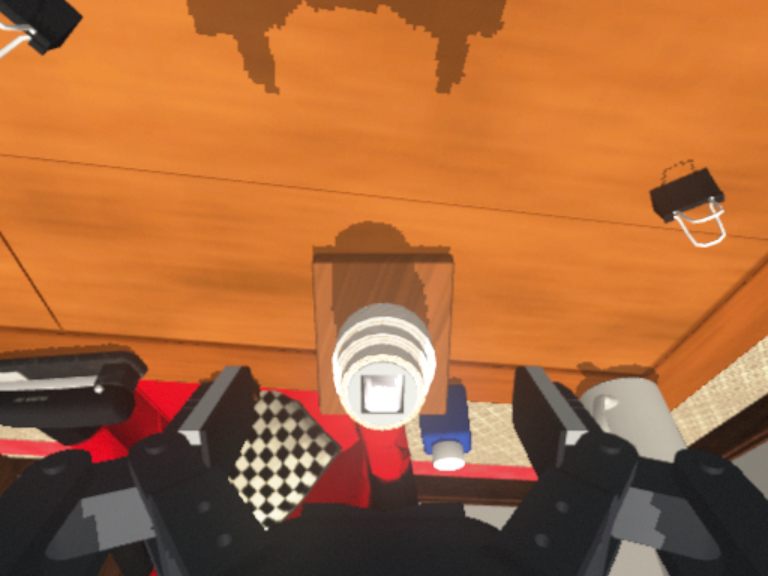

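View pics/finz.png

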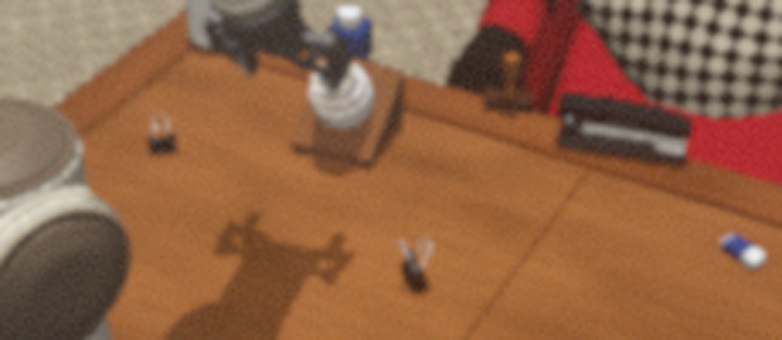

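View pics/fint.png

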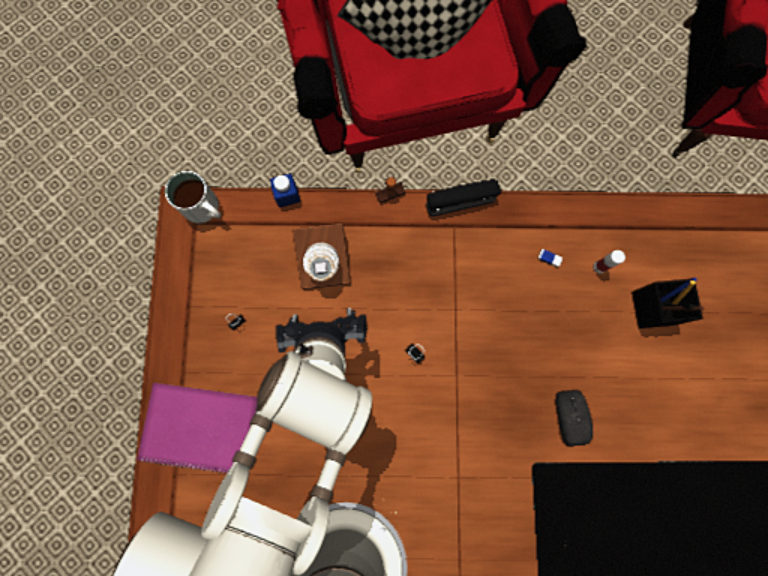

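```bash
python3 -c "
from h import *
order.close_job(); print(readout.get_state()['time'])"
```

```text
the job is handed in; nothing more can be done
the job is handed in; nothing more can be done
```

All three rolls are on the spindle in the order large, middle, small, and the job was handed in at about 48 s of the 72 s allowed; no verdict was reported.

- **Method:** I located the spindle and each roll's bore from two wrist-camera views. Each roll was gripped clear of its neighbour and turned to match the spindle. I lowered it until a light contact of about 7–8 N along the spindle, and only then let go.
- **Seating:** The middle and small rolls touched within about 0.3 mm of the expected depth. The large roll touched about 1 mm early, which I put down to error in my estimate of the flange height, and I corrected for it afterwards.
- **Last checks:**
  - The final wrist and top pictures show the three rolls stacked with the spindle tip showing in the bore, and the gripper open and clear.
  - Both clips and the eraser are standing within a few mm of where they started, which is the networks' own error.
- **Disagreements:**
  - The networks' roll positions scattered by up to about 7 mm: the middle roll read 7 mm sideways from the top camera and the small roll 5 mm high from the wrist. The bore has only about 1.5 mm of slack and the contact depths disagree with these readings, so I took them as network error.
  - The wrist network did not find the large roll in the last picture, as it is mostly hidden under the others.
  - Two-view height for the small roll's top came out at 14–16 mm against the stated 18 mm. I used the stated height there.

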